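# Commission a bench drive unit: transit plug out, dipstick in, hold-down pins locked

## Task

Get the drive unit ready for use: twist the tapered transit plug in its filler neck anticlockwise to break it free, pull it out and put it in the tray, then push the dipstick from its stand fully home in the neck. Lock the hold-down pins with the three or four spring cotters lying on the bench, one to a pin and any pin you like, pushing each straight leg through the pin's cross hole until the bow snaps over the pin. Leave the bottle and the roll of tape where they are.

Things in the scene. Friction and masses are not known exactly. Their poses are not given: they have to be found in the camera images.
- seat (a joint): locking seat inside the filler neck that holds the tapered transit plug by its two ears: 0 = locked (plug cannot be lifted), turns anticlockwise seen from above with the plug and stops at 1.0 rad = free to lift out. Stiff: takes about 0.12 N m to turn, and stays where it is left.
- plug_bar (a point): black tapered plug sitting in the filler neck, 100 mm tall overall (taper 24 mm down to 20 mm thick, disc 44 mm across over the neck). On top it has an upright grip bar 46 mm long (its x), 12 mm thick (its y), 32 mm high; the point is the centre of the bar, z up along the plug. Plug bottom lies 84 mm below the point, disc top 16 mm below.
- plug: the same tapered plug, about 90 g, origin at the centre of its lower end. Twist it by the bar about 1 rad (57 degrees) anticlockwise seen from above to break it free of its seat, then pull it straight up (60 mm clears the neck).
- neck_mouth (a point): centre of the top rim of the upright filler neck (aluminium tube 52 mm across, rim 162 mm above the bench) on the grey gear case (120 x 110 mm, top at 102 mm) at the right end of the base plate, motor to its right. Mouth 27 mm clear at the narrowest; 60 mm down, in the neck's floor, a 14 mm chamfered bore on the same axis takes the dipstick rod. z up.
- dipstick_head (a point): dipstick: 8 mm steel rod, disc 48 mm across and 6 mm thick on top, black square grip 20 x 20 x 36 mm over the disc. Point: centre of the grip, z up along the rod, x, y square to the grip; disc underside 24 mm below, rod tip 144 mm below. About 80 g. Starts upright in a fixed tube on a 70 mm foot, tube top 132 mm over the bench. Home: disc on the neck rim, point 24 mm above neck_mouth.
- tray: open grey plastic parts tray, 140 x 140 mm, walls 30 mm high and 4 mm thick, floor 4 mm thick, fixed; origin at the centre of its underside
- P1_hole (a point): first (nearest the gear case) of a row of four fixed upright steel pins, 26 mm thick, on the base plate: the point is the middle of its level cross hole, 12 x 12 mm, 56 mm above the bench; x runs along the hole (either end may be used), z up. Its 52 mm washer's top is 6 mm below the point; the pin top is 16 mm above it; the base plate top is 12 mm above the bench.
- P2_hole (a point): second of a row of four fixed upright steel pins, 26 mm thick, on the base plate: the point is the middle of its level cross hole, 12 x 12 mm, 56 mm above the bench; x runs along the hole (either end may be used), z up. Its 52 mm washer's top is 6 mm below the point; the pin top is 16 mm above it; the base plate top is 12 mm above the bench.
- P3_hole (a point): third of a row of four fixed upright steel pins, 26 mm thick, on the base plate: the point is the middle of its level cross hole, 12 x 12 mm, 56 mm above the bench; x runs along the hole (either end may be used), z up. Its 52 mm washer's top is 6 mm below the point; the pin top is 16 mm above it; the base plate top is 12 mm above the bench.
- P4_hole (a point): fourth (farthest left) of a row of four fixed upright steel pins, 26 mm thick, on the base plate: the point is the middle of its level cross hole, 12 x 12 mm, 56 mm above the bench; x runs along the hole (either end may be used), z up. Its 52 mm washer's top is 6 mm below the point; the pin top is 16 mm above it; the base plate top is 12 mm above the bench.
- C1_grip (a point): spring cotter lying flat on the bench (may be absent): black grip block 36 mm long (x), 18 mm wide (y), 14 mm thick (z); the point is the centre of the block, level with the wires. From it along +x a straight steel leg, 7 mm thick, tip 112 mm from the point. Beside it on the +y side a sprung bow wire: waist 10 mm from the leg's axis at 68 mm from the point, flared tip 21 mm off the axis at 88 mm.
- C1_seat (a point): point on the same cotter's straight leg, 52 mm from the grip block's centre along +x: when the cotter is snapped home this point is at the middle of the cross hole; x along the leg towards its tip
- C1: the same cotter, about 80 g, balanced in its block; origin at the underside of the block. Push the leg level through a cross hole, held by the block: the leg enters first, then the bow rides round the outside of the pin (about 8 N, up to 15 N) and snaps over it. Works either face up.
- C2_grip (a point): spring cotter lying flat on the bench (may be absent): black grip block 36 mm long (x), 18 mm wide (y), 14 mm thick (z); the point is the centre of the block, level with the wires. From it along +x a straight steel leg, 7 mm thick, tip 112 mm from the point. Beside it on the +y side a sprung bow wire: waist 10 mm from the leg's axis at 68 mm from the point, flared tip 21 mm off the axis at 88 mm.
- C2_seat (a point): point on the same cotter's straight leg, 52 mm from the grip block's centre along +x: when the cotter is snapped home this point is at the middle of the cross hole; x along the leg towards its tip
- C2: the same cotter, about 80 g, balanced in its block; origin at the underside of the block. Push the leg level through a cross hole, held by the block: the leg enters first, then the bow rides round the outside of the pin (about 8 N, up to 15 N) and snaps over it. Works either face up.
- C3_grip (a point): spring cotter lying flat on the bench (may be absent): black grip block 36 mm long (x), 18 mm wide (y), 14 mm thick (z); the point is the centre of the block, level with the wires. From it along +x a straight steel leg, 7 mm thick, tip 112 mm from the point. Beside it on the +y side a sprung bow wire: waist 10 mm from the leg's axis at 68 mm from the point, flared tip 21 mm off the axis at 88 mm.
- C3_seat (a point): point on the same cotter's straight leg, 52 mm from the grip block's centre along +x: when the cotter is snapped home this point is at the middle of the cross hole; x along the leg towards its tip
- C3: the same cotter, about 80 g, balanced in its block; origin at the underside of the block. Push the leg level through a cross hole, held by the block: the leg enters first, then the bow rides round the outside of the pin (about 8 N, up to 15 N) and snaps over it. Works either face up.
- C4_grip (a point): spring cotter lying flat on the bench (may be absent): black grip block 36 mm long (x), 18 mm wide (y), 14 mm thick (z); the point is the centre of the block, level with the wires. From it along +x a straight steel leg, 7 mm thick, tip 112 mm from the point. Beside it on the +y side a sprung bow wire: waist 10 mm from the leg's axis at 68 mm from the point, flared tip 21 mm off the axis at 88 mm.
- C4_seat (a point): point on the same cotter's straight leg, 52 mm from the grip block's centre along +x: when the cotter is snapped home this point is at the middle of the cross hole; x along the leg towards its tip
- C4: the same cotter, about 80 g, balanced in its block; origin at the underside of the block. Push the leg level through a cross hole, held by the block: the leg enters first, then the bow rides round the outside of the pin (about 8 N, up to 15 N) and snaps over it. Works either face up.
- bottle: clear plastic bottle 52 mm across, 130 mm high, bystander, origin at its underside
- tape: roll of blue tape, 90 mm across, 20 mm high, lying flat, bystander
Not all that is in view belongs to the job. What is shaped like the C4 but yellow is not meant.

How it is judged:
By the outcome, as a careful person would: the job done as asked, in the order asked, and still so for the second after the job is handed in, with the robot touching nothing.
Of C1, C2, C3, C4 only 3 to 4 are there at a start; the rules pass over those that are not, and their reading is None.
At some moment in a run one of C1, C2, C3, C4 may be knocked a few centimetres aside while the robot is not near it.
It also fails if it takes over 210 s, if anything falls off the work surface, if the arm or the gripper's body presses on something with over 40 N, if the wrist force passes 120 N, or if a joint passes its speed limit or range.

## Robot

A 6-joint arm with a two-finger parallel gripper is mounted at the origin on the work surface. World frame = base frame: x ahead of the robot, y to its left, z up, the work surface at z = 0. Lengths are in m, angles in rad, forces in N, time in s.
With the tool pointing down it reaches from about 0.25 to 0.775 m from the base axis. Payload 4 kg.
Tool frame: the origin (TCP) lies midway between the tips of the shut fingers; the grasp point (between the pads) lies 19 mm behind it; z points along the fingers, y is the line along which they close (so a half turn about z gives the same grasp; the last joint's range is limited). The gripper opens to 85 mm and grips with 20 to 120 N. Pads are 22 mm wide; open, the fingers measure 114 mm over their backs; the gripper's body (76 mm by 85 mm) begins 54 mm behind the grasp point. The pads swing forward as they close: fully open they stand 13 mm farther back than shut.
Start: joints at [-1.312, 0.087, 1.371, -0, 1.684, -0.103], TCP at [0.195, -0.514, 0.193] pointing down, gripper open.
Joint ranges: [-3.1, 3.1], [-0.76, 2.03], [0.27, 2.55], [-1.08, 4.22], [0.17, 2.65], [-2.57, 2.57]. Speed limits (rad/s): [2.79, 2.79, 3.14, 3.14, 3.14, 3.14].

## Interface

Orientations are given as a unit quaternion [w, x, y, z].
In Python, from station import arm gives the robot as it stands.
- The arm moves only by the tool jog_arm, never from a script. Its argument "targets" is one flat list of numbers, 7 for each row, row after row: the shift along the tool's x, y, z in cm, then the turn, a rotation vector about the tool's x, y, z in degrees, then the closure, from 0 (fully open) to 1 (shut). In form: [x, y, z, rx, ry, rz, grip, x, y, z, rx, ry, rz, grip, ...]. A call has 1 to 8 rows; each row is the pose to reach, as a shift and turn from the pose commanded when the call began, along the tool's axes at that moment; what a row does not reach only later rows make up. A row lasts 1/12 s, in which the tool goes at most 41.7 mm and 7.16 degrees, less where a joint would pass 70% of its speed; a pose out of reach is approached as far as the arm can. A call with a gripper value outside its range is refused whole. The fingers move at their own pace and stop on an object; "squeeze" is the grip in N (left out, the last holds). Time passes only in rows, so rows that repeat a pose let the fingers close. It gives the time, the measured TCP pose, the force, the opening and the grip force at its end, in the units of the state.
- arm.get_state(): the state, without advancing time (a new reading comes with each control period).
- arm.grab_frame(name): name is "side" or "top"; returns the picture (384x512x3 uint8, red, green, blue); there is no depth.
- arm.get_calibration(name): a dict with "camera_matrix" (3x3 intrinsics, pixels), "R" (3x3) and "t" (3): a world point X has camera coordinates R X + t. Camera axes: x right, y down, z forward; pixel columns grow to the right and rows downward; lengths in m; the calibration is good to about 2 mm. A picture is of the moment at which its call begins. get_calibration takes no time and is no camera call.
- arm.close_job(): hands the job in; it is judged then, once.
The state is a dict: "time_s": time; "joint_pos": joint angles; "qd": joint speeds; "joint_torque": joint torques, N m; "tool_pos": TCP position; "eef_rot": TCP orientation; "contact_force": force on the tool from outside, world axes, zero at the start; "moment": the same for the moment, N m; "opening": opening from 0.0 (shut) to 1.0 (fully open); "gripper_force": force on a finger pad.
Only numpy, scipy, OpenCV 4.12 (cv2) and the standard library are available. Lean on these libraries where they do the work, as an engineer would, in place of code of your own. Each camera call takes 0.05 s, during which the arm holds its last target. There are 200 camera calls.

## Working session

There is one attempt and no reset: what is moved stays moved. The work goes in short steps, Python scripts to look and compute and a tool call to move; the robot and the scene stay as the last step left them, time stands still between calls to the robot, and variables do not carry over. Pictures are saved under pics/ and viewed, at most 14 in all, crops included, and the job is handed in when it is done.

Besides the shell and the picture viewer there is one more tool, called after "Emit:" by a JSON object that holds its "name" and its "arguments", one argument or row to a line. jog_arm: Moves the arm, as the interface text tells. Its arguments: {"type":"object","properties":{"targets":{"type":"array"},"squeeze":{"type":"number"}},"required":["targets"]}

```bash
mkdir -p pics
cat > h.py <<'E'
from station import arm
import numpy as np, cv2
from scipy.spatial.transform import Rotation as Rn
def cal(n):
    c=arm.get_calibration(n); return np.array(c["camera_matrix"]),np.array(c["R"]),np.array(c["t"])
def ray(n,u,v,z):
    K,R,t=cal(n); d=R.T@np.linalg.inv(K)@[u,v,1]; o=-R.T@t
    return o+d*(z-o[2])/d[2]
def proj(n,X):
    K,R,t=cal(n); p=K@(R@np.array(X)+t); return p[:2]/p[2]
def tri(ps):
    A=[];b=[]
    for n,u,v in ps:
        K,R,t=cal(n); d=R.T@np.linalg.inv(K)@[u,v,1]; d/=np.linalg.norm(d); P=np.eye(3)-np.outer(d,d)
        A.append(P); b.append(P@(-R.T@t))
    return np.linalg.solve(sum(A),sum(b))
def save(n,f,box=None,s=1):
    im=arm.grab_frame(n)[:,:,::-1]
    if box: im=im[box[1]:box[3],box[0]:box[2]]
    cv2.imwrite("pics/"+f,cv2.resize(im,None,fx=s,fy=s,interpolation=cv2.INTER_CUBIC))
def pose():
    s=arm.get_state(); q=s["eef_rot"]; return np.array(s["tool_pos"]),Rn.from_quat([q[1],q[2],q[3],q[0]])
def to(p,yaw=None):
    """shift (cm, tool axes) and rotvec deg from now to TCP p, pointing down, tool y axis at world angle yaw"""
    x,R=pose(); out=R.inv().apply(np.array(p)-x)*100
    r=np.zeros(3)
    if yaw is not None:
        c=[]
        for k in (0,np.pi):
            y=np.array([np.cos(yaw+k),np.sin(yaw+k),0]); z=np.array([0,0,-1.]); X=np.cross(y,z)
            c.append((R.inv()*Rn.from_matrix(np.c_[X,y,z])).as_rotvec(degrees=True))
        c.sort(key=np.linalg.norm); r=c[0]; print("alt",np.round(c[1],1))
    print("shift",np.round(out,2),"rot",np.round(r,1))
E
python3 - <<'E'
from h import *
save("top","t0.png",s=1.56);save("side","s0.png",s=1.56)
s=arm.get_state();print(s["tool_pos"],s["eef_rot"],s["time_s"])
for n in("top","side"):
    K,R,t=cal(n);print(n,-R.T@t,R[2],K[0,0])
E
```

```text
[ 0.1945207  -0.513874    0.19231216] [-1.03307183e-03  9.83683167e-01  1.79906505e-01 -9.81184950e-05] 0.1
top [0.24198528 0.01434464 1.13916052] [ 0.23964121  0.03375144 -0.97027467] 415.7991937880823
side [0.31474133 1.10464913 0.77320043] [ 0.1226783  -0.8583889  -0.49811498] 452.41560240144315
```

View pics/t0.png

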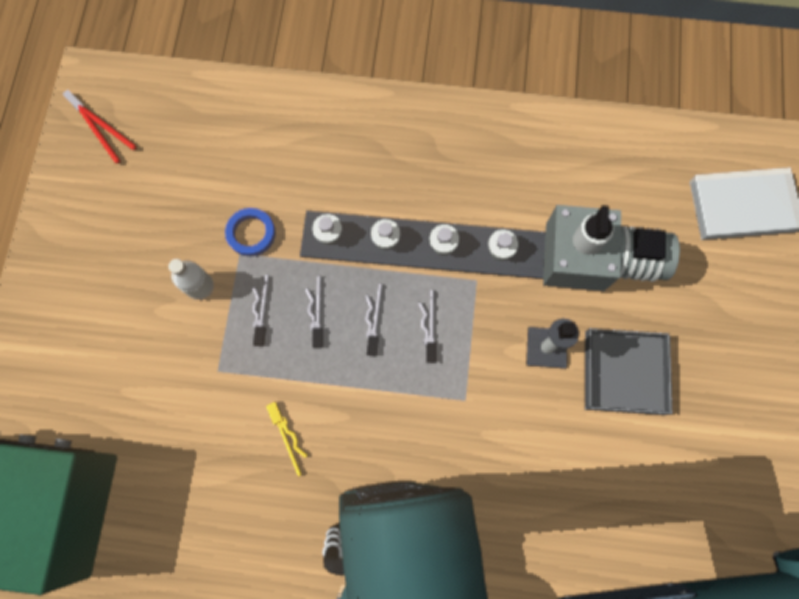

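View pics/s0.png

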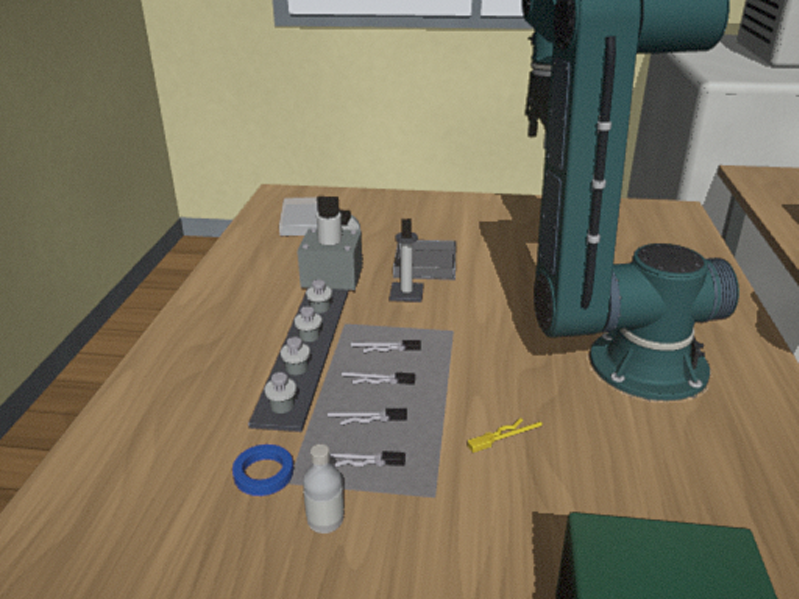

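The top view shows four dark cotters with blocks near (261,335), (317,337), (373,345) and (431,351). The yellow look-alike at (275,410) is to be ignored. The plug is at (600,222), the dipstick at (565,332), the tray at (630,370), and the pins at y≈230–240. These are enlarged pixels, original × 1.56.

Run:
```python
from h import *
save("top","t1.png",(140,125,445,275),2.6);save("side","s1.png",(150,120,310,310),3.1)
```

```text
(no output)
```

View pics/t1.png

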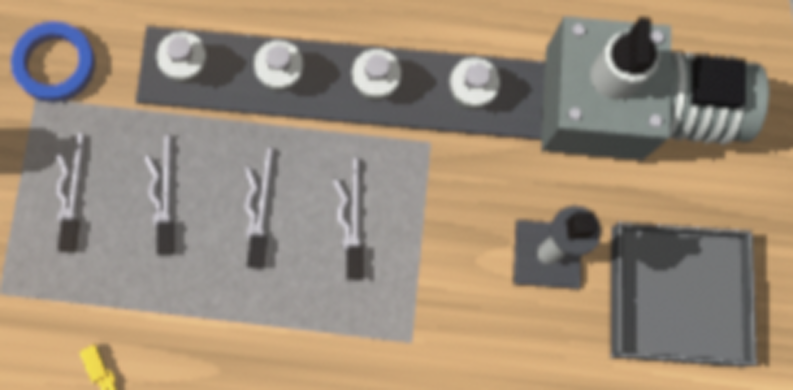

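View pics/s1.png

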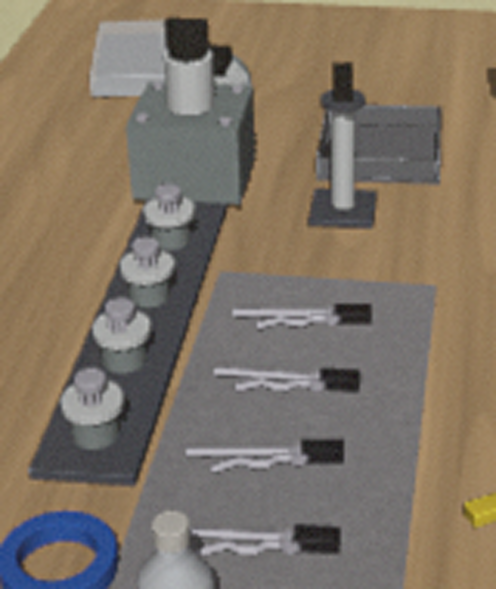

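The crops show the bow on the left (+y) of each leg. The plug bar is at about (640,40) in the top crop and (187,40) in the side crop. Next is one montage of the pins, plug and dipstick to get hole and bar directions.

Run:
```python
from h import *
T=arm.grab_frame("top")[:,:,::-1];S=arm.grab_frame("side")[:,:,::-1]
def c(im,u,v,w,o=190): 
    u=int(u);v=int(v);return cv2.resize(im[v-w:v+w,u-w:u+w],(o,o),interpolation=cv2.INTER_CUBIC)
a=[c(S,u,v,12) for u,v in((180,250),(190,226),(198,206),(205,188))]
b=[c(T,u,v,12) for u,v in((209,146),(247,149),(285,153),(323,155))]
d=[c(T,382,145,19),c(S,210,135,19),c(T,359,216,19),c(S,260,148,19)]
cv2.imwrite("pics/m.png",np.vstack([np.hstack(x) for x in(a,b,d)]))
for n,l in dict(
 C=[(69,236),(166,239),(258,251),(356,263)],tip=[(83,137),(168,138),(273,152),(357,160)]).items():
    for u,v in l: print(n,ray("top",140+u/2.6,125+v/2.6,.007)[:2].round(4))
for n,l in dict(C=[(317,539),(322,451),(340,380),(353,314)],tip=[(193,533),(188,452),(215,372),(234,313)]).items():
    for u,v in l: print("side",n,ray("side",150+u/3.1,120+v/3.1,.007)[:2].round(4))
for (a,b),(e,f) in zip([(180,48),(279,56),(378,65),(477,75)],[(91,377),(119,308),(146,248),(168,192)]):
    print("pin",tri([("top",140+a/2.6,125+b/2.6),("side",150+e/3.1,120+f/3.1)]).round(4),ray("top",140+a/2.6,125+b/2.6,.072).round(4))
for u,v in [(615,228),(750,233),(755,362),(613,357)]: print("tray",ray("top",140+u/2.6,125+v/2.6,.03).round(4))
```

```text
C [0.429  0.3023]
C [0.4378 0.199 ]
C [0.4365 0.0999]
C [ 0.4358 -0.0048]
tip [0.5392 0.306 ]
tip [0.5488 0.2136]
tip [0.5465 0.0979]
tip [0.5482 0.0063]
side C [0.4284 0.3083]
side C [0.4378 0.2054]
side C [0.4343 0.1076]
side C [0.434  0.0037]
side tip [0.5246 0.3135]
side tip [0.5486 0.2201]
side tip [0.5475 0.1093]
side tip [0.5475 0.0154]
pin [0.6311 0.2052 0.0665] [0.6299 0.2044 0.072 ]
pin [0.6349 0.1006 0.0642] [0.6331 0.1    0.072 ]
pin [ 0.6366 -0.0042  0.0627] [ 0.6352 -0.004   0.072 ]
pin [ 0.6376 -0.1083  0.0651] [ 0.6362 -0.1075  0.072 ]
tray [ 0.5002 -0.2689  0.03  ]
tray [ 0.5113 -0.4086  0.03  ]
tray [ 0.3784 -0.4164  0.03  ]
tray [ 0.3666 -0.2736  0.03  ]
```

View pics/m.png

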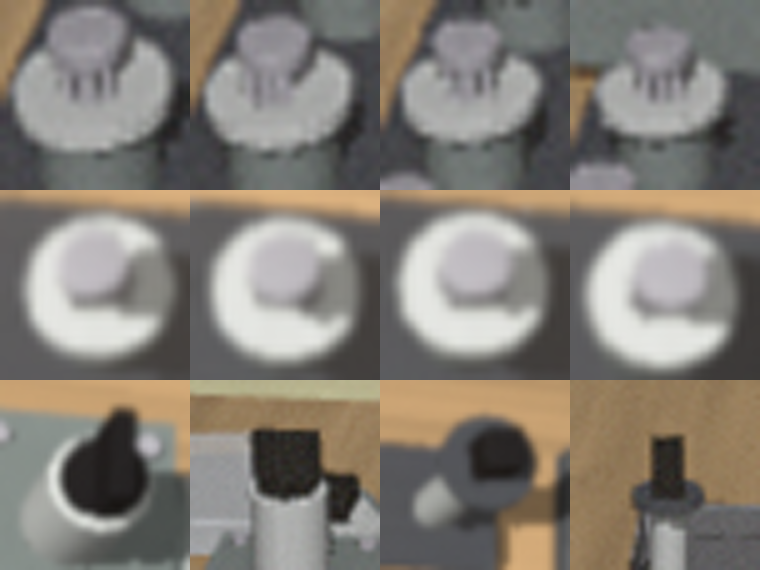

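Row 1 shows the pins with dark vertical lines near the cross holes. Row 3 shows the plug bar running roughly along world x. I'll enlarge the pins once more with contrast to get the hole directions.

Run:
```python
from h import *
T=arm.grab_frame("top")[:,:,::-1];S=arm.grab_frame("side")[:,:,::-1]
def c(im,u,v,w,h):
    u=int(u);v=int(v);x=im[v-h:v+h,u-w:u+w].astype(float)
    x=np.clip((x-40)*1.25,0,255).astype(np.uint8)
    return cv2.resize(x,(200,300),interpolation=cv2.INTER_CUBIC)
a=[c(S,u,v,8,12) for u,v in((180,244),(189,220),(197,201),(205,184))]
b=[c(T,u,v,8,12) for u,v in((209,146),(247,149),(285,153),(323,155))]
cv2.imwrite("pics/m2.png",np.vstack([np.hstack(x) for x in(a,b)]))
# project synthetic: expected 
for p in [(0.631,.205),(.635,.1005),(.6366,-.004),(.637,-.108)]:
    K,R,t=cal("side");o=-R.T@t;K,R,t=cal("top");q=-R.T@t
    print("view az side",np.degrees(np.arctan2(o[1]-p[1],o[0]-p[0])).round(1),"top",np.degrees(np.arctan2(q[1]-p[1],q[0]-p[0])).round(1), proj("side",[*p,.056]).round(1),proj("top",[*p,.056]).round(1))
```

```text
view az side 109.4 top -153.9 [179.5 244.7] [209.8 145.2]
view az side 107.7 top -167.6 [188.3 221.7] [247.4 147.9]
view az side 106.2 top 177.3 [196.6 201.7] [285.1 151.5]
view az side 104.9 top 162.8 [204.2 184.4] [322.8 155.6]
```

View pics/m2.png

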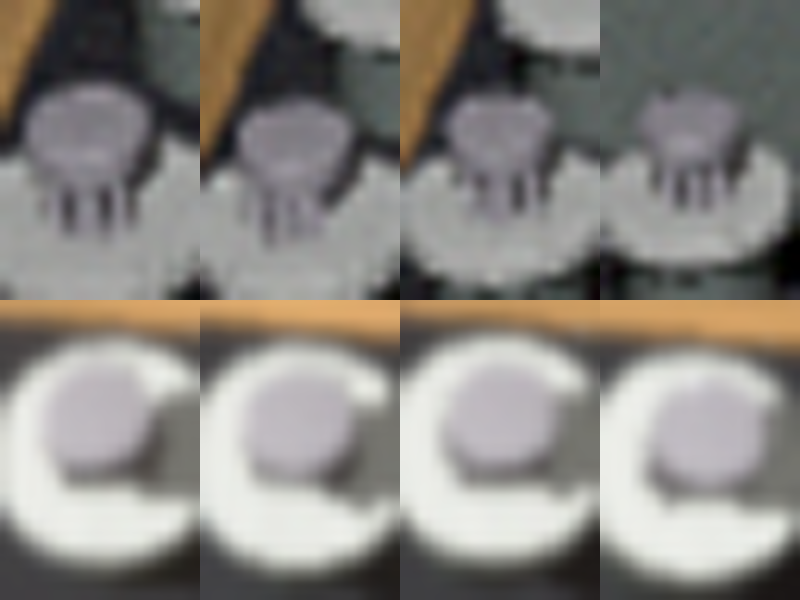

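The views support holes running roughly along world x, square to the row. Next I'll fit box models of the plug bar, dipstick and cotter blocks to the dark pixels in both views.

```bash
cat > fit.py <<'E'
from h import *
from scipy.optimize import minimize
def box(p,yaw,l,w,z0,z1):
    c,s=np.cos(yaw),np.sin(yaw)
    return [(p[0]+c*a-s*b,p[1]+s*a+c*b,z) for a in(-l/2,l/2) for b in(-w/2,w/2) for z in(z0,z1)]
def disc(p,r,z0,z1): return [(p[0]+r*np.cos(a),p[1]+r*np.sin(a),z) for a in np.arange(0,6.28,.2) for z in(z0,z1)]
def cover(n,hulls,win):
    u,v,w=win;m=np.zeros((w*16,w*16),np.float32)
    for h in hulls:
        q=np.array([proj(n,X) for X in h]); q=((q-[u-w+.0,v-w+.0]+.5)*8)
        cv2.fillConvexPoly(m,cv2.convexHull(np.round(q).astype(np.int32)),1)
    return cv2.resize(m,(2*w,2*w),interpolation=cv2.INTER_AREA)
def fit(model,x0,wins,lo,hi):
    D={n:np.clip((hi-arm.grab_frame(n)[w[1]-w[2]:w[1]+w[2],w[0]-w[2]:w[0]+w[2]].astype(float).max(2))/(hi-lo),0,1) for n,w in wins.items()}
    f=lambda x:sum(((cover(n,model(x),wins[n])-D[n])**2).sum() for n in wins)
    best=min((minimize(f,[x0[0],x0[1],y],method="Nelder-Mead",options=dict(initial_simplex=np.array([[x0[0],x0[1],y],[x0[0]+.008,x0[1],y],[x0[0],x0[1]+.008,y],[x0[0],x0[1],y+.3]]))) for y in x0[2]),key=lambda r:r.fun)
    return best.x.round(4),round(np.degrees(best.x[2]),1),round(best.fun,2)
E
python3 - <<'E'
from fit import *
cu=lambda n,p:(*np.round(proj(n,p)).astype(int),)
# starts
pb=tri([("top",388,133.5),("side",210.2,127)]);print("bar top",pb)
pd=tri([("top",359-19+115/5,216-19+72/5),("side",260-19+97/5,148-19+88/5)]);print("dip grip",pd)
pl=lambda x:[box(x,x[2],.046,.012,.168,.200),disc(x,.022,.162,.168)]
di=lambda x:[box(x,x[2],.02,.02,.138,.174)]
for ns in(("top",),("side",),("top","side")):
    print(ns,"plug",fit(pl,(pb[0],pb[1],(-.3,.2,.6)),{n:(*cu(n,(*pb[:2],.182)),14 if n=="top" else 11) for n in ns},40,110))
    print(ns,"dip",fit(di,(pd[0],pd[1],(0,.4,.8)),{n:(*cu(n,(*pd[:2],.16)),7) for n in ns},30,65))
    for p in [(.4287,.305),(.4378,.202),(.4354,.104),(.435,0)]:
        print(ns,"C",fit(lambda x:[box(x,x[2],.036,.018,0,.014)],(*p,(0.,)),{n:(*cu(n,(*p,.007)),12) for n in ns},50,90))
E
```

```text
bar top [ 0.64788093 -0.24260636  0.19962475]
dip grip [ 0.46988137 -0.20509959  0.15170536]Traceback (most recent call last):
  File "<stdin>", line 9, in <module>
  File "fit.py", line 16, in fit
    best=min((minimize(f,[x0[0],x0[1],y],method="Nelder-Mead",options=dict(initial_simplex=np.array([[x0[0],x0[1],y],[x0[0]+.008,x0[1],y],[x0[0],x0[1]+.008,y],[x0[0],x0[1],y+.3]]))) for y in x0[2]),key=lambda r:r.fun)
  File "fit.py", line 16, in <genexpr>
    best=min((minimize(f,[x0[0],x0[1],y],method="Nelder-Mead",options=dict(initial_simplex=np.array([[x0[0],x0[1],y],[x0[0]+.008,x0[1],y],[x0[0],x0[1]+.008,y],[x0[0],x0[1],y+.3]]))) for y in x0[2]),key=lambda r:r.fun)
              ~~~~~~~~^^^^^^^^^^^^^^^^^^^^^^^^^^^^^^^^^^^^^^^^^^^^^^^^^^^^^^^^^^^^^^^^^^^^^^^^^^^^^^^^^^^^^^^^^^^^^^^^^^^^^^^^^^^^^^^^^^^^^^^^^^^^^^^^^^^^^^^^^^^^^^^^^^^^^^^^^^^^^^^
    res = _minimize_neldermead(fun, x0, args, callback, bounds=bounds,
                               **options)
    fxr = func(xr)
    fx = function(np.copy(x), *(wrapper_args + args))
  File "fit.py", line 15, in <lambda>
    f=lambda x:sum(((cover(n,model(x),wins[n])-D[n])**2).sum() for n in wins)
               ~~~^^^^^^^^^^^^^^^^^^^^^^^^^^^^^^^^^^^^^^^^^^^^^^^^^^^^^^^^^^^
  File "fit.py", line 15, in <genexpr>
    f=lambda x:sum(((cover(n,model(x),wins[n])-D[n])**2).sum() for n in wins)
                     ~~~~~^^^^^^^^^^^^^^^^^^^^
  File "fit.py", line 10, in cover
    q=np.array([proj(n,X) for X in h]); q=((q-[u-w+.0,v-w+.0]+.5)*8)
                ~~~~^^^^^
  File "h.py", line 10, in proj
    K,R,t=cal(n); p=K@(R@np.array(X)+t); return p[:2]/p[2]
          ~~~^^^
  File "h.py", line 5, in cal
    c=arm.get_calibration(n); return np.array(c["camera_matrix"]),np.array(c["R"]),np.array(c["t"])
ValueError: time passes only in moves, steps and waits
```

```bash
python3 - <<'E'
s=open("h.py").read().replace("def cal(n):","import functools\n@functools.cache\ndef cal(n):")
open("h.py","w").write(s)
E
cat > run.py <<'E'
from fit import *
cu=lambda n,p:(*np.round(proj(n,p)).astype(int),)
pb=(.648,-.243);pd=(.470,-.205)
pl=lambda x:[box(x,x[2],.046,.012,.168,.200),disc(x,.022,.162,.168)]
di=lambda x:[box(x,x[2],.02,.02,.138,.174)]
for ns in(("top",),("side",),("top","side")):
    print(ns,"plug",fit(pl,(pb[0],pb[1],(-.3,.2,.6)),{n:(*cu(n,(*pb[:2],.182)),14 if n=="top" else 11) for n in ns},40,110))
    print(ns,"dip",fit(di,(pd[0],pd[1],(0,.4,.8)),{n:(*cu(n,(*pd[:2],.16)),7) for n in ns},30,65))
    for p in [(.4287,.305),(.4378,.202),(.4354,.104),(.435,0)]:
        print(ns,"C",fit(lambda x:[box(x,x[2],.036,.018,0,.014)],(*p,(0.,)),{n:(*cu(n,(*p,.007)),12) for n in ns},50,90))
E
python3 run.py
```

```text
('top',) plug (array([ 0.6393, -0.2437,  0.1361]), np.float64(7.8), np.float64(43.7))
('top',) dip (array([ 0.4673, -0.203 ,  0.6034]), np.float64(34.6), np.float64(21.26))
('top',) C (array([ 0.4325,  0.3024, -0.0344]), np.float64(-2.0), np.float64(34.89))
('top',) C (array([0.4406, 0.1988, 0.1962]), np.float64(11.2), np.float64(26.02))
('top',) C (array([0.4352, 0.1017, 0.1094]), np.float64(6.3), np.float64(25.72))
('top',) C (array([ 0.4394, -0.0034,  0.0877]), np.float64(5.0), np.float64(23.51))
('side',) plug (array([ 0.6405, -0.2435,  0.2215]), np.float64(12.7), np.float64(12.65))
('side',) dip (array([ 0.4679, -0.1885,  0.1054]), np.float64(6.0), np.float64(14.94))
('side',) C (array([0.4293, 0.3054, 0.1131]), np.float64(6.5), np.float64(20.84))
('side',) C (array([0.4379, 0.2054, 0.1178]), np.float64(6.8), np.float64(18.68))
('side',) C (array([0.4353, 0.1054, 0.1077]), np.float64(6.2), np.float64(15.05))
('side',) C (array([0.4356, 0.0016, 0.1185]), np.float64(6.8), np.float64(12.81))
('top', 'side') plug (array([ 0.6401, -0.244 ,  0.1995]), np.float64(11.4), np.float64(58.71))
('top', 'side') dip (array([ 0.47  , -0.2041,  0.1151]), np.float64(6.6), np.float64(48.72))
('top', 'side') C (array([0.4305, 0.3051, 0.1065]), np.float64(6.1), np.float64(59.57))
('top', 'side') C (array([0.4387, 0.2005, 0.1482]), np.float64(8.5), np.float64(53.98))
('top', 'side') C (array([0.4353, 0.102 , 0.1128]), np.float64(6.5), np.float64(47.19))
('top', 'side') C (array([ 0.4367, -0.0031,  0.1167]), np.float64(6.7), np.float64(42.66))
```

Plug is at about (0.640,−0.244) with yaw 11°. Dipstick is at (0.468,−0.204), tray centre at (0.439,−0.342). I'll go above the plug.

```bash
python3 -c "
from h import *
to([.64,-.244,.26],np.radians(101))"
```

```text
alt [   0.     0.  -170.3]
shift [51.22 -9.53 -6.66] rot [ 0.  -0.   9.7]
```

Emit:
{"name": "jog_arm", "arguments": {
  "targets": [0, 0, -6.6, 0, 0, 0, 0, 4, -1, -6.6, 0, 0, 2, 0, 8, -1.5, -6.6, 0, 0, 4, 0, 12, -2.2, -6.6, 0, 0, 6, 0, 16, -3, -6.6, 0, 0, 8, 0, 20, -3.7, -6.6, 0, 0, 9.7, 0, 24, -4.5, -6.6, 0, 0, 9.7, 0, 28, -5.2, -6.6, 0, 0, 9.7, 0]
}}

```text
time_s: 2.32
tool_pos: [0.4397, -0.3652, 0.2597]
eef_rot: [0.0, 0.995, 0.096, 0.0]
contact_force: [1.3, -1.1, 0.6]
opening: 0.999
gripper_force: 0.0
```

```bash
python3 -c "
from h import *
to([.64,-.244,.26],np.radians(101))"
```

```text
alt [   0.    0. -180.]
shift [ 2.198e+01 -8.060e+00 -2.000e-02] rot [ 0. -0.  0.]
```

Emit:
{"name": "jog_arm", "arguments": {
  "targets": [3.8, -1.4, 0, 0, 0, 0, 0, 7.5, -2.7, 0, 0, 0, 0, 0, 11.2, -4.1, 0, 0, 0, 0, 0, 15, -5.5, 0, 0, 0, 0, 0, 18.7, -6.8, 0, 0, 0, 0, 0, 22, -8.1, 0, 0, 0, 0, 0, 22, -8.1, 0, 0, 0, 0, 0, 22, -8.1, 0, 0, 0, 0, 0]
}}

```text
time_s: 2.98
tool_pos: [0.6398, -0.2435, 0.2576]
eef_rot: [-0.0, 0.995, 0.098, -0.001]
contact_force: [-0.6, 0.2, 0.4]
opening: 1.001
gripper_force: 0.0
```

Run:
```python
from h import *
to([.64,-.244,.26],np.radians(101))
T=arm.grab_frame("top")[:,:,::-1];S=arm.grab_frame("side")[:,:,::-1]
print(arm.get_state()["joint_pos"])
f=lambda im,u,v:cv2.resize(im[v-28:v+28,u-28:u+28],(400,400),interpolation=cv2.INTER_CUBIC)
cv2.imwrite("pics/p1.png",np.hstack([f(T,384,135),f(S,210,122)]))
p,R=pose();print(p,proj("top",p),proj("side",p))
```

```text
alt [-2.000e-01 -1.000e-01 -1.798e+02]
shift [ 0.01  0.06 -0.24] rot [-0.1  0.1  0.2]
[-4.49679254e-01  3.99984716e-01  8.62387075e-01 -7.34156733e-04
  1.87976350e+00  9.28714211e-01]
[ 0.63817904 -0.24545694  0.25922917] [396.38460016 131.99290524] [209.39759496 108.36972242]
```

View pics/p1.png

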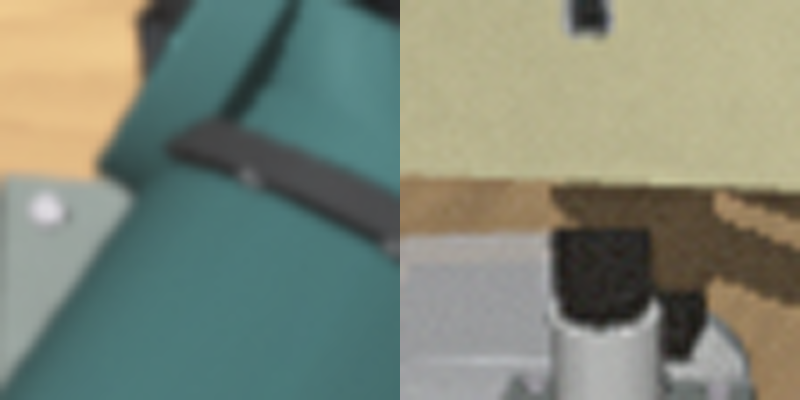

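Run:
```python
from h import *
p,R=pose();print(p)
for s in(-1,1): print(proj("side",R.apply([0,s*.045,-.013])+p))
for x in (.636,.64,.644): print(x,proj("side",[x,-.244,.2]))
```

```text
[ 0.63817904 -0.24545694  0.25922917]
[208.83977195 109.51352446]
[209.46405581  99.77577894]
0.636 [210.99480031 125.71293   ]
0.64 [209.79890069 125.66296301]
0.644 [208.6037922  125.61302908]
```

The fingertip in the side view is at (589,32) and the bar's middle at (601,228). This puts the bar about 3 mm nearer than the fit, so I'll shift −0.3 and descend.

Emit:
{"name": "jog_arm", "arguments": {
  "targets": [-0.3, 0, 3, 0, 0, 0, 0, -0.3, 0, 6, 0, 0, 0, 0, -0.3, 0, 8, 0, 0, 0, 0, -0.3, 0, 8.8, 0, 0, 0, 0, -0.3, 0, 8.8, 0, 0, 0, 0, -0.3, 0, 8.8, 0, 0, 0, 0.5, -0.3, 0, 8.8, 0, 0, 0, 0.6, -0.3, 0, 8.8, 0, 0, 0, 0.7],
  "squeeze": 40
}}

```text
time_s: 3.75
tool_pos: [0.6365, -0.2465, 0.1745]
eef_rot: [0.001, 0.995, 0.096, 0.002]
contact_force: [0.0, -0.7, -0.4]
opening: 0.607
gripper_force: 0.0
```

Emit:
{"name": "jog_arm", "arguments": {
  "targets": [0, 0, 0, 0, 0, 0, 0.8, 0, 0, 0, 0, 0, 0, 0.9, 0, 0, 0, 0, 0, 0, 1, 0, 0, 0, 0, 0, 0, 1, 0, 0, 0, 0, 0, 0, 1, 0, 0, 0, 0, 0, 0, 1]
}}

```text
time_s: 4.25
tool_pos: [0.6357, -0.2456, 0.1713]
eef_rot: [0.0, 0.995, 0.096, -0.0]
contact_force: [-0.6, -0.0, 0.2]
opening: 0.0
gripper_force: 0.0
```

Fingers shut fully, so nothing was gripped. Looking.

Run:
```python
from h import *
S=arm.grab_frame("side")[:,:,::-1]
cv2.imwrite("pics/p2.png",cv2.resize(S[90:170,170:260],(800,600*8//8-0),interpolation=cv2.INTER_CUBIC) if 0 else cv2.resize(S[90:160,170:260],None,fx=8,fy=8,interpolation=cv2.INTER_CUBIC))
p,R=pose();print(p,proj("side",p))
```

```text
[ 0.63562886 -0.24559839  0.17129537] [211.68959241 133.59655321]
```

View pics/p2.png

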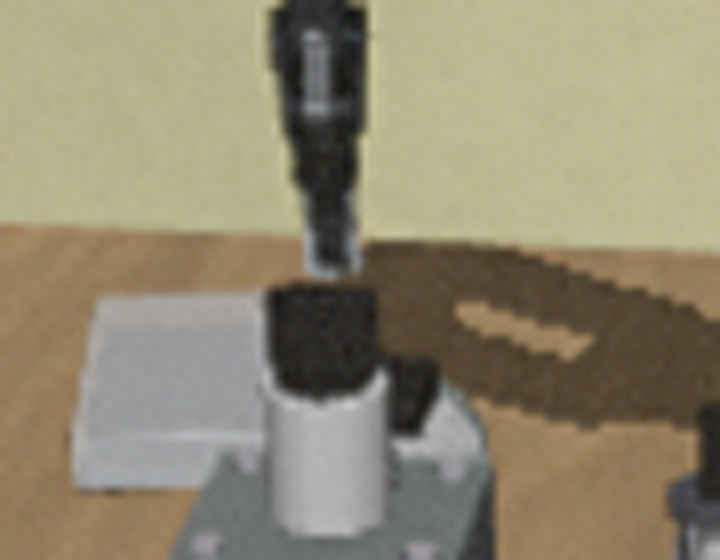

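Run:
```python
from h import *
import json
print("init tip pred side",proj("side",[.1945,-.5139,.192+.013]),"seen (341.7,86.5)")
print("base",proj("side",[0,0,0]),"seen ~",650/1.56,372/1.56)
x,R=pose()
t=tri([("side",211.4,124)]*1+[("side",211.4,124)]) if 0 else None
for z in(.171,.18,.19,.2,.21): print(z,ray("side",211.4,124,z).round(4), proj("top",ray("side",211.4,124,z)).round(1))
s=arm.get_state();print(s)
save("top","p3.png",(300,60,500,200),4)
```

```text
init tip pred side [344.46840245 100.9645516 ] seen (341.7,86.5)
base [414.81948404 232.72432465] seen ~ 416.66666666666663 238.46153846153845
0.171 [ 0.6541 -0.3275  0.171 ] [418.8 143.4]
0.18 [ 0.649  -0.3061  0.18  ] [411.3 143.1]
0.19 [ 0.6434 -0.2823  0.19  ] [402.8 142.7]
0.2 [ 0.6377 -0.2585  0.2   ] [394.1 142.3]
0.21 [ 0.6321 -0.2347  0.21  ] [385.2 141.9]
{'time_s': 4.3, 'joint_pos': array([-4.51831494e-01,  3.89342551e-01,  1.04937347e+00, -7.76016684e-05,
        1.70305759e+00,  9.26363173e-01]), 'qd': array([ 0.00023213,  0.00044474,  0.00030912, -0.00109676,  0.00041869,
       -0.00029601]), 'joint_torque': array([ 4.14847411e-03, -4.80992675e+01, -3.14241850e+01, -1.87722462e-04,
        1.77464983e-03, -2.67856291e-05]), 'tool_pos': array([ 0.63562886, -0.24559839,  0.17129537]), 'eef_rot': array([-1.43211096e-05,  9.95367144e-01,  9.61469618e-02, -9.72674176e-05]), 'contact_force': array([-0.09815638,  0.90865299,  0.14061371]), 'moment': array([-0.03573582,  0.03358536, -0.02899177]), 'gripper_force': 0.0, 'opening': 0.002956350062728229}
```

View pics/p3.png

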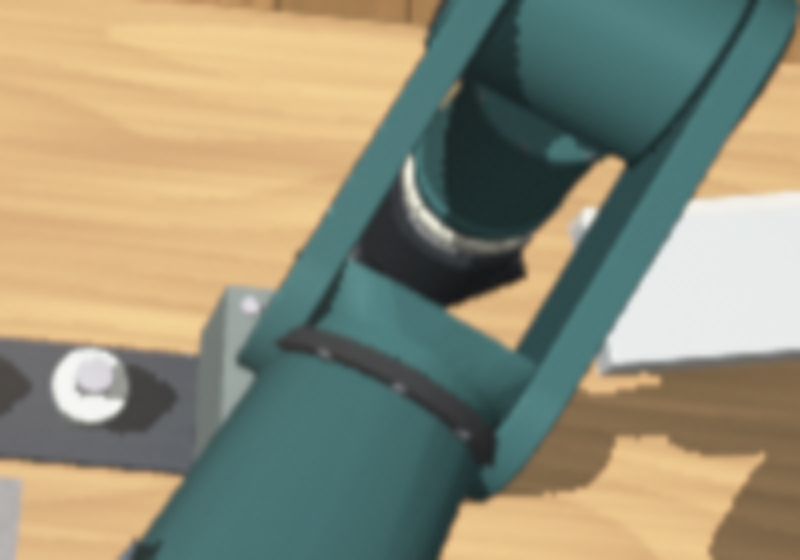

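Run:
```python
from h import *
for z in(.19,.21,.23,.25,.27): print(z,ray("side",341.7,86.5,z).round(3))
# 57 mm offset check: wrist in top picture
for z in (.25,.3,.35): print(z,ray("top",300+450/4,60+215/4,z).round(3))
for z in (.0,.03,.06): print(ray("side",416.7,238.5,z).round(3), ray("side",650/1.56,345/1.56,z).round(3))
```

```text
0.19 [ 0.195 -0.731  0.19 ]
0.21 [ 0.199 -0.668  0.21 ]
0.23 [ 0.203 -0.605  0.23 ]
0.25 [ 0.207 -0.542  0.25 ]
0.27 [ 0.211 -0.479  0.27 ]
0.25 [ 0.692 -0.283  0.25 ]
0.3 [ 0.667 -0.267  0.3  ]
0.35 [ 0.641 -0.25   0.35 ]
[-0.     0.028  0.   ] [-0.016 -0.06   0.   ]
[0.012 0.069 0.03 ] [-0.003 -0.015  0.03 ]
[0.024 0.111 0.06 ] [0.01 0.03 0.06]
```

The tip appears about 33 mm higher than reported while x,y agree with the bar, so the fingers likely closed just above it. I'll open, lower 25 mm (safe either way) and close again.

Emit:
{"name": "jog_arm", "arguments": {
  "targets": [0, 0, 0, 0, 0, 0, 0.6, 0, 0, 0, 0, 0, 0, 0.3, 0, 0, 0, 0, 0, 0, 0.3, 0, 0, 0, 0, 0, 0, 0.3, 0, 0, 0, 0, 0, 0, 0.3, 0, 0, 1, 0, 0, 0, 0.3, 0, 0, 2, 0, 0, 0, 0.3, 0, 0, 2.5, 0, 0, 0, 0.3]
}}

```text
time_s: 5.02
tool_pos: [0.6347, -0.2452, 0.1437]
eef_rot: [-0.001, 0.995, 0.096, -0.001]
contact_force: [-0.4, 0.5, -0.7]
opening: 0.701
gripper_force: 0.0
```

Emit:
{"name": "jog_arm", "arguments": {
  "targets": [0, 0, 0, 0, 0, 0, 0.5, 0, 0, 0, 0, 0, 0, 0.7, 0, 0, 0, 0, 0, 0, 0.8, 0, 0, 0, 0, 0, 0, 1, 0, 0, 0, 0, 0, 0, 1, 0, 0, 0, 0, 0, 0, 1, 0, 0, 0, 0, 0, 0, 1]
}}

```text
time_s: 5.6
tool_pos: [0.6354, -0.2446, 0.1471]
eef_rot: [-0.001, 0.995, 0.096, -0.0]
contact_force: [-2.1, 4.4, 2.8]
opening: 0.134
gripper_force: 40.9
```

Gripped (opening 0.134 ≈ 12 mm). Real tips sit about 33 mm above the reported TCP, and I'll account for that. Now the anticlockwise twist.

Emit:
{"name": "jog_arm", "arguments": {
  "targets": [0, 0, 0, 0, 0, 0, 1, 0, 0, 0, 0, 0, 0, 1, 0, 0, 0, 0, 0, -6, 1, 0, 0, 0, 0, 0, -12, 1, 0, 0, 0, 0, 0, -18, 1, 0, 0, 0, 0, 0, -24, 1, 0, 0, 0, 0, 0, -30, 1, 0, 0, 0, 0, 0, -36, 1],
  "squeeze": 70
}}

```text
time_s: 6.27
tool_pos: [0.6374, -0.2469, 0.1471]
eef_rot: [0.002, 0.916, 0.401, 0.002]
contact_force: [3.3, 0.6, -1.0]
opening: 0.117
gripper_force: 69.6
```

Emit:
{"name": "jog_arm", "arguments": {
  "targets": [0, 0, 0, 0, 0, -6, 1, 0, 0, 0, 0, 0, -12, 1, 0, 0, 0, 0, 0, -18, 1, 0, 0, 0, 0, 0, -22, 1, 0, 0, 0, 0, 0, -22, 1, 0, 0, 0, 0, 0, -22, 1]
}}

```text
time_s: 6.77
tool_pos: [0.6388, -0.2472, 0.1472]
eef_rot: [0.004, 0.825, 0.565, 0.003]
contact_force: [5.5, 0.4, -1.5]
opening: 0.122
gripper_force: 76.1
```

```bash
python3 -c "
from h import *
s=arm.get_state();print(s['tool_pos'],s['moment'],s['contact_force'],s['joint_pos']);x,R=pose();print(R.apply([0,1,0]))"
```

```text
[ 0.63881165 -0.2471785   0.1472442 ] [ 0.13576112 -1.16009678 -1.24102504] [ 5.50790172  0.37075896 -1.46090814] [-4.52332645e-01  3.94947038e-01  1.08927034e+00  7.80697472e-04
  1.64853335e+00 -8.27727996e-02]
[ 0.93247276 -0.36113124  0.00887586]
```

Emit:
{"name": "jog_arm", "arguments": {
  "targets": [0, 0, 0, 0, 0, 0.7, 1, 0, 0, -0.4, 0, 0, 0.7, 1, 0, 0, -0.8, 0, 0, 0.7, 1, 0, 0, -1.2, 0, 0, 0.7, 1, 0, 0, -1.6, 0, 0, 0.7, 1, 0, 0, -2, 0, 0, 0.7, 1]
}}

```text
time_s: 7.27
tool_pos: [0.6357, -0.2464, 0.1637]
eef_rot: [-0.001, 0.828, 0.561, -0.001]
contact_force: [0.1, 0.2, -1.0]
opening: 0.121
gripper_force: 69.3
```

Free (only about 1 N). Lifting clear and heading toward the tray.

Emit:
{"name": "jog_arm", "arguments": {
  "targets": [0, 0, -3, 0, 0, 0, 1, 0, 0, -6, 0, 0, 0, 1, 0, 0, -9, 0, 0, 0, 1, 0, 0, -12, 0, 0, 0, 1, 0, 0, -13, 0, 0, 0, 1, 0, 0, -13, 0, 0, 0, 1, 0, 0, -13, 0, 0, 0, 1]
}}

```text
time_s: 7.85
tool_pos: [0.6359, -0.2462, 0.2982]
eef_rot: [0.002, 0.828, 0.561, 0.001]
contact_force: [0.2, 0.2, -0.9]
opening: 0.121
gripper_force: 69.4
```

Run:
```python
from h import *
S=arm.grab_frame("side")[:,:,::-1]
cv2.imwrite("pics/p4.png",cv2.resize(S[60:160,165:265],None,fx=6,fy=6,interpolation=cv2.INTER_CUBIC))
p,R=pose();print(p,proj("side",p)); 
for dz in(0,.033,.066,-.06,-.03): print(dz,proj("side",p+[0,0,dz]))
to([.439,-.342,.25])
print(arm.get_state()["time_s"])
```

```text
[ 0.63549022 -0.24591846  0.29595257] [209.59236238  97.36581708]
0 [209.59236238  97.36581708]
0.033 [208.98937641  87.25446177]
0.066 [208.3722662   76.90625972]
-0.06 [210.65406333 115.16927541]
-0.03 [210.12867869 106.35920192]
shift [-16.19 -14.71   4.6 ] rot [0. 0. 0.]
7.9
```

View pics/p4.png

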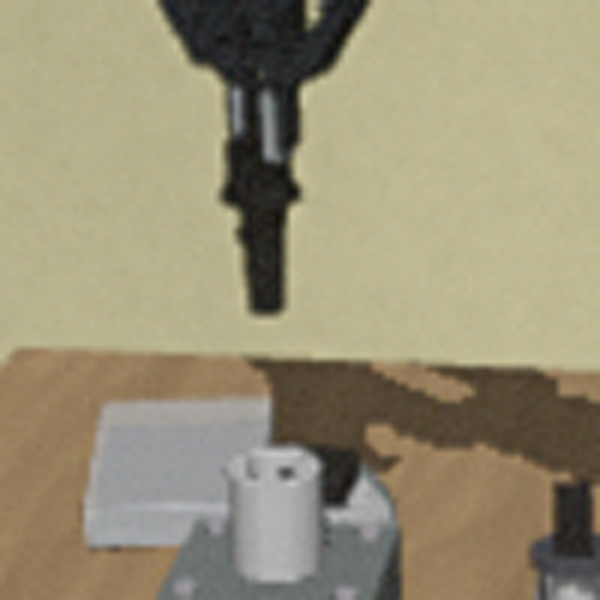

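Plug is out: its bottom is at (266,312) in the crop, about 49 mm below the reported TCP, and the empty mouth is at (273,465). Moving over the tray, then tilting the plug so it lies down.

Emit:
{"name": "jog_arm", "arguments": {
  "targets": [-2, -1.8, 0.5, 0, 0, -6, 1, -4, -3.7, 1, 0, 0, -12, 1, -6, -5.5, 1.5, 0, 0, -18, 1, -8.1, -7.4, 2, 0, 0, -24, 1, -10.2, -9.2, 2, 0, 0, -30, 1, -12.2, -11, 2, 0, 0, -36, 1, -14.2, -12.9, 2, 0, 0, -42, 1, -16.2, -14.7, 2, 0, 0, -48, 1]
}}

```text
time_s: 8.57
tool_pos: [0.4371, -0.3417, 0.2737]
eef_rot: [-0.002, 0.525, 0.851, 0.0]
contact_force: [-0.7, -0.5, -0.4]
opening: 0.12
gripper_force: 69.4
```

Emit:
{"name": "jog_arm", "arguments": {
  "targets": [0, 0, 0, 0, 0, -6, 1, 0, 0, 0, 0, 0, -12, 1, 0, 0, 0, 0, 0, -18, 1, 0, 0, 0, 0, 0, -25, 1, 0, 0, 0, 0, 0, -25, 1, 0, 0, 0, 0, 0, -25, 1]
}}

```text
time_s: 9.07
tool_pos: [0.4386, -0.3415, 0.2744]
eef_rot: [-0.002, 0.333, 0.943, 0.001]
contact_force: [-0.6, -1.2, -1.4]
opening: 0.124
gripper_force: 69.3
```

```bash
python3 -c "
from h import *
x,R=pose();print(x,R.as_matrix().round(2),arm.get_state()['joint_pos'].round(2))
to([.437,-.3405,.12])"
```

```text
[ 0.4385926  -0.3415296   0.27442061] [[-0.78  0.63 -0.  ]
 [ 0.63  0.78  0.  ]
 [ 0.   -0.   -1.  ]] [-0.76  0.1   1.2  -0.    1.85 -1.66]
shift [ 0.14 -0.02 15.44] rot [0. 0. 0.]
```

Emit:
{"name": "jog_arm", "arguments": {
  "targets": [0, 0, 1, 0, -6, 0, 1, 0, 0, 3, 0, -12, 0, 1, 0, 0, 5, 0, -18, 0, 1, 0, 0, 7, 0, -24, 0, 1, 0, 0, 9, 0, -31, 0, 1, 0, 0, 11, 0, -38, 0, 1, 0, 0, 13, 0, -44, 0, 1, 0, 0, 15, 0, -50, 0, 1]
}}

```text
time_s: 9.73
tool_pos: [0.438, -0.3409, 0.1251]
eef_rot: [0.401, 0.301, 0.854, -0.14]
contact_force: [1.2, 0.3, -0.6]
opening: 0.119
gripper_force: 69.4
```

Run:
```python
from h import *
x,R=pose();print(x,R.apply([0,0,1]).round(2))
to([.437,-.3405,.0565])
T=arm.grab_frame("top")[:,:,::-1];S=arm.grab_frame("side")[:,:,::-1]
f=lambda im,u,v:cv2.resize(im[v-30:v+30,u-30:u+30],(400,400),interpolation=cv2.INTER_CUBIC)
cv2.imwrite("pics/p5.png",np.hstack([f(T,402,230),f(S,270,150)]))
for d in (0,.049): print(proj("side",x+R.apply([0,0,d])),proj("top",x+R.apply([0,0,d])))
```

```text
[ 0.43799913 -0.34091575  0.12508726] [ 0.6  -0.48 -0.64]
shift [ 5.34 -0.04  4.31] rot [0. 0. 0.]
[273.62580746 137.29847441] [415.12325067 233.14849251]
[265.9211112  142.28960048] [420.37278583 224.66490607]
```

View pics/p5.png

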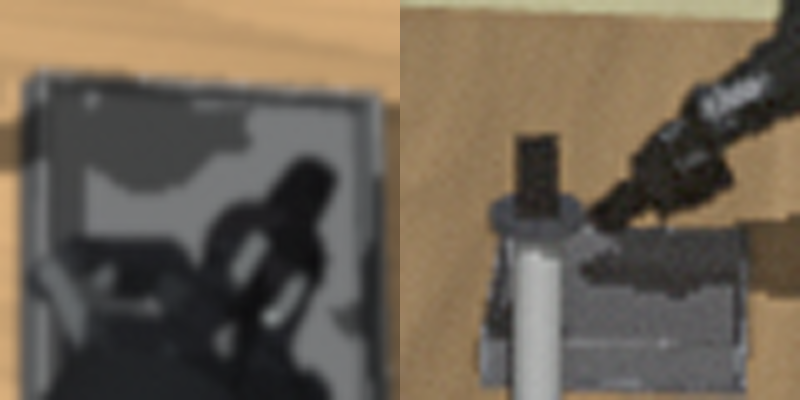

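Run:
```python
from h import *
x,R=pose()
b=tri([("top",418.3,225.7),("side",269.8,152.8)]);print(b,(b-x),R.inv().apply(b-x))
for n,u,v in(("top",418.3,225.7),("side",269.8,152.8)): print(n,proj(n,b)-[u,v])
# dipstick disc center seen side crop (540,215)
print(proj("side",[.468,-.204,.138]), 240+(540-400)/6.667-.5,120+215/6.667-.5)
```

```text
[ 0.46344106 -0.37407001  0.05018586] [ 0.03840271 -0.04881593 -0.04162696] [-0.01082004 -0.01454895  0.07253842]
top [-0.42299487  3.65257521]
side [-2.5822779  -0.64725138]
[260.53893956 150.52683638] 260.4989500524974 151.74838758062097
```

Run:
```python
from h import *
x,R=pose()
for a,b in (((412,241),(289.3,133.3)),((411.5,232),(281,144))):
    p=tri([("top",*a),("side",*b)]);print(p,R.inv().apply(p-x),proj("top",p)-a,proj("side",p)-b)
for d in(-.08,-.06,-.04,-.02): print(d,proj("top",x+R.apply([0,0,d])),proj("side",x+R.apply([0,0,d])))
print(arm.get_calibration("side"),arm.get_calibration("top"))
```

```text
[ 0.3976797  -0.32270828  0.15359817] [-0.02973134 -0.01445469 -0.05898742] [-0.79152829  6.27907693] [-4.27002796 -0.97212742]
[ 0.4271701  -0.33701907  0.10596252] [-0.01656243 -0.00770169 -0.00308917] [-0.82244408  6.40955119] [-4.46272482 -1.09737631]
-0.08 [395.6411728  253.83274995] [289.86937626 138.57351962]
-0.06 [397.8323125  250.07447414] [286.49800008 141.01195073]
-0.04 [399.95594513 246.43198748] [283.1961123  143.40012264]
-0.02 [402.0151431 242.9000201] [279.96158647 145.73957335]
{'camera_matrix': array([[452.4156024 ,   0.        , 250.62892971],
       [  0.        , 452.4156024 , 183.33538971],
       [  0.        ,   0.        ,   1.        ]]), 'R': array([[-0.99083264, -0.13454605, -0.01216754],
       [-0.05657492,  0.49504127, -0.86702562],
       [ 0.1226783 , -0.8583889 , -0.49811498]]), 't': array([0.4698901 , 0.14134413, 1.29474934])} {'camera_matrix': array([[415.79919379,   0.        , 259.48664333],
       [  0.        , 415.79919379, 193.71234852],
       [  0.        ,   0.        ,   1.        ]]), 'R': array([[ 0.11790703, -0.99300984, -0.00542127],
       [-0.96367527, -0.11310304, -0.24194561],
       [ 0.23964121,  0.03375144, -0.97027467]]), 't': array([-0.00811169,  0.51043254,  1.04682479])}
```

Run:
```python
from h import *
for i in range(3):
    x,R=pose();print(x.round(4),R.apply([0,0,1]).round(3),arm.get_state()["time_s"],arm.get_state()["joint_pos"].round(3)); arm.grab_frame("top")
```

```text
[ 0.425  -0.3253  0.0918] [ 0.576 -0.452 -0.681] 9.8333 [-0.853 -0.456  2.268  0.272  0.534 -1.92 ]
[ 0.4302 -0.3311  0.1039] [ 0.583 -0.459 -0.67 ] 9.8833 [-0.852 -0.455  2.249  0.27   0.536 -1.919]
[ 0.4359 -0.3379  0.118 ] [ 0.592 -0.471 -0.654] 9.9333 [-0.852 -0.455  2.231  0.27   0.532 -1.919]
```

The arm was still settling from the tilt. I'll wait, then re-measure.

Emit:
{"name": "jog_arm", "arguments": {
  "targets": [0, 0, 0, 0, 0, 0, 1, 0, 0, 0, 0, 0, 0, 1, 0, 0, 0, 0, 0, 0, 1, 0, 0, 0, 0, 0, 0, 1, 0, 0, 0, 0, 0, 0, 1, 0, 0, 0, 0, 0, 0, 1]
}}

```text
time_s: 10.48
tool_pos: [0.4397, -0.3423, 0.1275]
eef_rot: [0.399, 0.3, 0.855, -0.14]
contact_force: [-0.3, -0.0, -0.9]
opening: 0.121
gripper_force: 69.4
```

Run:
```python
from h import *
x,R=pose();print(x.round(4),R.apply([0,0,1]).round(3),arm.get_state()["qd"].round(3))
T=arm.grab_frame("top")[:,:,::-1];S=arm.grab_frame("side")[:,:,::-1]
f=lambda im,u,v:cv2.resize(im[v-30:v+30,u-30:u+30],(400,400),interpolation=cv2.INTER_CUBIC)
cv2.imwrite("pics/p6.png",np.hstack([f(T,402,230),f(S,270,150)]))
x,R=pose();print(x.round(4))
for d in (-.1,-.034,0,.049,.065): print(d,proj("side",x+R.apply([0,0,d])).round(1),proj("top",x+R.apply([0,0,d])).round(1))
to([.437,-.3405,.0565])
```

```text
[ 0.4397 -0.3423  0.1275] [ 0.598 -0.479 -0.642] [ 0.002 -0.003  0.02   0.001 -0.004 -0.001]
[ 0.4393 -0.342   0.1266]
-0.1 [290.2 125.6] [404.  251.8]
-0.034 [278.8 133.1] [412.  238.8]
0 [273.3 136.8] [415.8 232.6]
0.049 [265.6 141.8] [420.9 224.1]
0.065 [263.2 143.4] [422.5 221.5]
shift [ 5.54 -0.03  4.3 ] rot [0. 0. 0.]
```

View pics/p6.png

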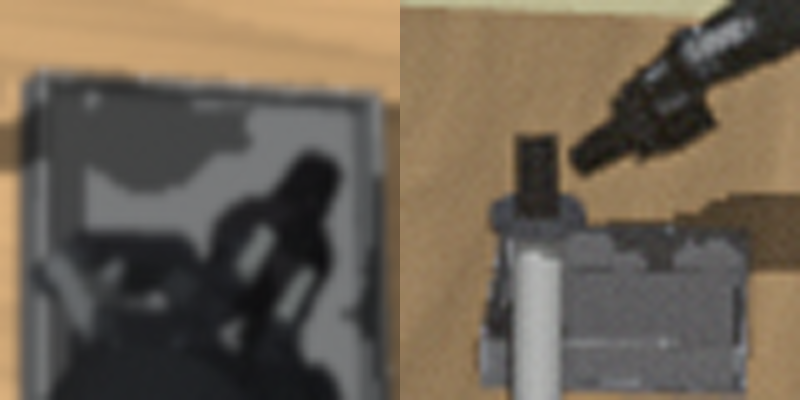

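Settled: the plug bottom is at (583,160), 48 mm ahead of the TCP as expected. Lowering into the tray and releasing.

Emit:
{"name": "jog_arm", "arguments": {
  "targets": [1.2, 0, 1, 0, 0, 0, 1, 2.4, 0, 2, 0, 0, 0, 1, 3.6, 0, 3, 0, 0, 0, 1, 4.8, 0, 3.9, 0, 0, 0, 1, 5.6, 0, 4.5, 0, 0, 0, 1, 6.2, 0, 4.8, 0, 0, 0, 1, 6.2, 0, 4.8, 0, 0, 0, 1, 6.2, 0, 4.8, 0, 0, 0, 1]
}}

```text
time_s: 11.25
tool_pos: [0.4367, -0.3399, 0.0478]
eef_rot: [0.398, 0.3, 0.855, -0.14]
contact_force: [0.4, 0.4, -1.9]
opening: 0.117
gripper_force: 69.4
```

Emit:
{"name": "jog_arm", "arguments": {
  "targets": [0, 0, 0, 0, 0, 0, 1, 0, 0, 0, 0, 0, 0, 1, 0, 0, 0, 0, 0, 0, 0.7, 0, 0, 0, 0, 0, 0, 0.6, 0, 0, 0, 0, 0, 0, 0.5, 0, 0, 0, 0, 0, 0, 0.5, 0, 0, 0, 0, 0, 0, 0.5, 0, 0, 0, 0, 0, 0, 0.5]
}}

```text
time_s: 11.92
tool_pos: [0.4369, -0.3401, 0.0483]
eef_rot: [0.399, 0.3, 0.855, -0.14]
contact_force: [-0.3, -0.6, 0.4]
opening: 0.5
gripper_force: 0.0
```

Emit:
{"name": "jog_arm", "arguments": {
  "targets": [0, 0, -3, 0, 0, 0, 0.5, 0, 0, -6, 0, 0, 0, 0.4, 0, 0, -9, 0, 0, 0, 0.3, 0, 0, -12, 0, 7, 0, 0.3, 0, 0, -15, 0, 14, 0, 0.3, -1, 0, -17, 0, 21, 0, 0.3, -2, 0, -19, 0, 28, 0, 0.3, -3, 0, -21, 0, 35, 0, 0.3]
}}

```text
time_s: 12.58
tool_pos: [0.3258, -0.2515, 0.2099]
eef_rot: [0.141, 0.328, 0.933, -0.05]
contact_force: [-0.4, 0.1, 0.2]
opening: 0.7
gripper_force: 0.0
```

Run:
```python
from h import *
to([.468,-.204,.21],np.radians(6.7))
```

```text
alt [ -20.3    8.2 -134.2]
shift [-7.77 12.6   2.37] rot [ 6.6 16.3 44.3]
```

Emit:
{"name": "jog_arm", "arguments": {
  "targets": [0, 0, -3, 0.8, 2, 5.5, 0.3, -1, 1.8, -2, 1.6, 4.1, 11.1, 0.3, -2, 3.6, -2, 2.5, 6.1, 16.6, 0.3, -3.2, 5.4, -1, 3.3, 8.1, 22.1, 0.3, -4.4, 7.2, 0, 4.1, 10.2, 27.7, 0.3, -5.6, 9, 0, 5, 12.2, 33.2, 0.3, -6.7, 10.8, 1, 5.8, 14.3, 38.8, 0.3, -7.8, 12.6, 2, 6.6, 16.3, 44.3, 0.3]
}}

```text
time_s: 13.25
tool_pos: [0.4696, -0.203, 0.2102]
eef_rot: [0.0, 0.666, 0.746, 0.001]
contact_force: [0.7, 0.1, 1.0]
opening: 0.698
gripper_force: 0.0
```

Emit:
{"name": "jog_arm", "arguments": {
  "targets": [0, 0, 0, 0, 0, 0, 0.3, 0, 0, 0, 0, 0, 0, 0.3, 0, 0, 0, 0, 0, 0, 0.3, 0, 0, 0, 0, 0, 0, 0.3, 0, 0, 0, 0, 0, 0, 0.3]
}}

```text
time_s: 13.67
tool_pos: [0.4672, -0.2036, 0.2112]
eef_rot: [0.001, 0.665, 0.747, 0.001]
contact_force: [0.4, -0.1, 0.1]
opening: 0.701
gripper_force: 0.0
```

Run:
```python
from h import *
to([.468,-.204,.16],np.radians(6.7))
T=arm.grab_frame("top")[:,:,::-1];S=arm.grab_frame("side")[:,:,::-1]
p,R=pose(); tip=p+[0,0,.033]; print(p)
for s in(-1,1): print(proj("side",tip+R.apply([0,s*.03,0])).round(1))
a=proj("side",[.468,-.204,.16]).round().astype(int); 
def f(im,u,v,w=25): return cv2.resize(im[v-w:v+w,u-w:u+w],(400,400),interpolation=cv2.INTER_CUBIC)
b=proj("top",[.439,-.342,.01]).round().astype(int);print(a,b)
cv2.imwrite("pics/p7.png",np.hstack([f(S,a[0],a[1]-12),f(T,b[0],b[1],35)]))
```

```text
alt [ 1.0e-01 -3.0e-01  1.8e+02]
shift [-0.05  0.06  5.12] rot [ 0.2  0.  -0. ]
[ 0.467318   -0.2035843   0.21108323]
[270.4 119.7]
[251.  119.8]
[261 144] [400 239]
```

View pics/p7.png

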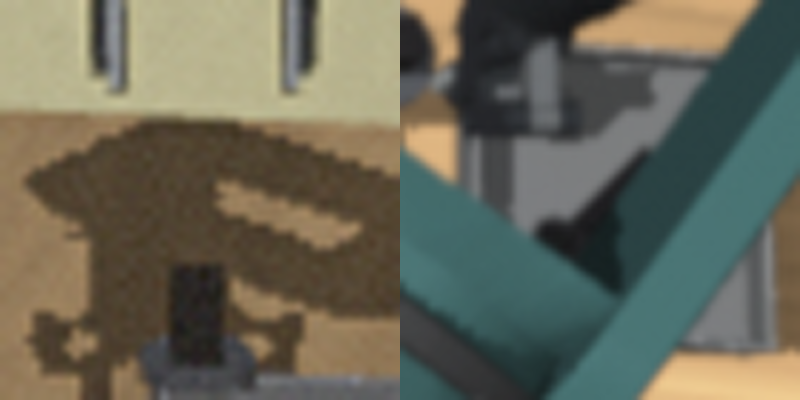

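The plug lies in the tray (right crop, (590,210)). The left crop shows the fingers at (108,90) and (297,90) straddling the dipstick grip at (197,265). Descend and grip.

Emit:
{"name": "jog_arm", "arguments": {
  "targets": [0, 0.2, 3, 0, 0, 0, 0.3, 0, 0.2, 6, 0, 0, 0, 0.3, 0, 0.2, 8.5, 0, 0, 0, 0.3, 0, 0.2, 9.7, 0, 0, 0, 0.3, 0, 0.2, 9.7, 0, 0, 0, 0.4, 0, 0.2, 9.7, 0, 0, 0, 0.5, 0, 0.2, 9.7, 0, 0, 0, 0.6, 0, 0.2, 9.7, 0, 0, 0, 0.7],
  "squeeze": 50
}}

```text
time_s: 14.43
tool_pos: [0.4712, -0.2039, 0.1156]
eef_rot: [0.002, 0.665, 0.747, 0.001]
contact_force: [0.4, -0.1, 0.3]
opening: 0.305
gripper_force: 0.0
```

Emit:
{"name": "jog_arm", "arguments": {
  "targets": [0, 0, 0, 0, 0, 0, 0.8, 0, 0, 0, 0, 0, 0, 1, 0, 0, 0, 0, 0, 0, 1, 0, 0, 0, 0, 0, 0, 1, 0, 0, 0, 0, 0, 0, 1]
}}

```text
time_s: 14.85
tool_pos: [0.471, -0.2038, 0.1154]
eef_rot: [0.002, 0.665, 0.747, 0.001]
contact_force: [-1.0, 0.8, 5.3]
opening: 0.221
gripper_force: 49.4
```

Emit:
{"name": "jog_arm", "arguments": {
  "targets": [0, 0, -1, 0, 0, 0, 1, 0, 0, -4, 0, 0, 0, 1, 0, 0, -7, 0, 0, 0, 1, 0, 0, -10, 0, 0, 0, 1, 0, 0, -13, 0, 0, 0, 1, 0, 0, -16, 0, 0, 0, 1, 0, 0, -18, 0, 0, 0, 1, 0, 0, -18, 0, 0, 0, 1]
}}

```text
time_s: 15.52
tool_pos: [0.4713, -0.2041, 0.2994]
eef_rot: [0.005, 0.664, 0.747, 0.002]
contact_force: [0.6, -0.9, 0.7]
opening: 0.221
gripper_force: 49.5
```

```bash
cat > prof.py <<'E'
from h import *
def rows(n,u0,u1,vs):
    im=arm.grab_frame(n).astype(int).sum(2)//3
    for v in vs: print(n,v,u0,im[v,u0:u1].tolist())
E
python3 - <<'E'
from prof import *
print(pose()[0])
print(proj("top",[.64,-.244,.162]),proj("side",[.64,-.244,.162]),proj("side",[.64,-.244,.13]))
rows("side",196,224,range(132,152,2))
rows("top",366,396,range(132,160,2))
print(ray("side",210,137,.162))
E
```

```text
[ 0.47131928 -0.2040793   0.29939636]
[383.55630388 146.33000947] [210.4527072  136.31356384] [210.99063419 145.07647097]
side 132 196 [148, 147, 148, 148, 147, 149, 147, 149, 148, 150, 148, 150, 153, 130, 82, 108, 116, 118, 117, 123, 121, 120, 125, 124, 123, 126, 124, 120]
side 134 196 [148, 151, 149, 149, 149, 147, 149, 150, 147, 148, 150, 159, 155, 134, 118, 124, 117, 126, 121, 99, 75, 72, 72, 79, 92, 96, 97, 95]
side 136 196 [151, 147, 148, 146, 150, 149, 148, 153, 168, 166, 141, 151, 161, 172, 176, 176, 173, 169, 162, 155, 160, 128, 73, 36, 35, 32, 33, 28]
side 138 196 [149, 150, 151, 151, 150, 147, 132, 157, 165, 166, 120, 136, 160, 171, 172, 119, 77, 91, 154, 169, 165, 164, 92, 42, 36, 34, 35, 25]
side 140 196 [150, 149, 149, 147, 151, 150, 150, 120, 136, 163, 175, 164, 171, 166, 169, 167, 164, 183, 176, 159, 144, 127, 79, 48, 42, 39, 28, 32]
side 142 196 [149, 148, 145, 148, 148, 149, 147, 117, 129, 149, 156, 164, 172, 169, 173, 172, 170, 163, 161, 157, 145, 131, 77, 41, 32, 28, 37, 116]
side 144 196 [174, 172, 172, 168, 168, 168, 169, 127, 132, 147, 156, 165, 172, 171, 170, 
[... 2073 characters left out ...]
04, 106, 105, 105, 105]
top 152 366 [152, 167, 178, 181, 181, 180, 178, 176, 182, 206, 225, 216, 183, 170, 211, 232, 235, 232, 210, 144, 84, 70, 84, 100, 105, 105, 105, 105, 105, 105]
top 154 366 [152, 168, 178, 180, 179, 176, 173, 171, 169, 167, 172, 189, 210, 225, 229, 231, 226, 198, 134, 82, 76, 93, 104, 106, 105, 104, 105, 105, 104, 105]
top 156 366 [149, 160, 173, 175, 173, 171, 168, 164, 161, 156, 152, 148, 144, 142, 140, 139, 125, 91, 71, 83, 101, 106, 106, 105, 105, 104, 104, 105, 106, 105]
top 158 366 [147, 148, 152, 164, 167, 164, 160, 156, 151, 147, 141, 135, 128, 118, 102, 79, 68, 76, 93, 104, 106, 105, 105, 105, 105, 105, 104, 105, 105, 105]
[ 0.64031748 -0.23836801  0.162     ]
```

Run:
```python
from h import *
print(ray("top",382,145.3,.162)); to([.640,-.2435,.2994],np.radians(6.7))
# rod position now, side rows
p,R=pose()
for dz in(-.03,-.09): print(dz,proj("side",p+[0,0,dz]).round(1))
a=proj("side",p+[0,0,-.09]).round().astype(int)
from prof import rows
rows("side",a[0]-10,a[0]+10,range(a[1]-14,a[1]+10,2))
```

```text
[ 0.64227621 -0.24003098  0.162     ]
alt [  -0.     0.2 -180. ]
shift [-5.97 16.42 -0.53] rot [0.1 0.  0. ]
-0.03 [259.8 113.8]
-0.09 [259.9 131.8]
side 118 250 [171, 168, 168, 171, 165, 168, 170, 171, 172, 136, 146, 150, 167, 170, 168, 168, 168, 168, 167, 166]
side 120 250 [169, 168, 168, 163, 167, 166, 167, 169, 166, 133, 147, 144, 166, 168, 164, 169, 172, 170, 172, 170]
side 122 250 [60, 64, 59, 56, 64, 67, 66, 68, 63, 101, 150, 145, 96, 69, 64, 67, 71, 77, 74, 77]
side 124 250 [68, 64, 63, 63, 62, 66, 62, 60, 65, 100, 150, 152, 124, 116, 114, 86, 79, 78, 67, 64]
side 126 250 [63, 62, 63, 66, 66, 63, 68, 63, 60, 88, 150, 153, 120, 115, 118, 119, 118, 120, 117, 118]
side 128 250 [69, 65, 66, 62, 65, 59, 69, 60, 62, 87, 151, 154, 83, 61, 68, 108, 111, 118, 120, 116]
side 130 250 [66, 64, 61, 60, 64, 60, 59, 62, 63, 83, 151, 153, 91, 64, 62, 64, 64, 62, 64, 71]
side 132 250 [64, 64, 64, 61, 65, 68, 67, 67, 65, 85, 151, 148, 85, 63, 65, 64, 68, 64, 64, 61]
side 134 250 [66, 65, 61, 64, 63, 63, 63, 67, 65, 84, 151, 153, 89, 62, 61, 68, 67, 66, 65, 59]
side 136 250 [62, 65, 63, 60, 68, 68, 63, 62, 60, 69, 123, 104, 68, 65, 76, 82, 68, 58, 62, 64]
side 138 250 [62, 63, 67, 61, 66, 61, 67, 60, 64, 72, 59, 63, 62, 63, 73, 113, 113, 121, 77, 65]
side 140 250 [66, 64, 61, 59, 64, 59, 64, 65, 68, 65, 68, 64, 66, 83, 82, 66, 59, 68, 61, 61]
```

Emit:
{"name": "jog_arm", "arguments": {
  "targets": [-1, 2.5, -0.5, 0, 0, 0, 1, -2, 5.5, -0.5, 0, 0, 0, 1, -3.1, 8.5, -0.5, 0, 0, 0, 1, -4.2, 11.5, -0.5, 0, 0, 0, 1, -5.3, 14.5, -0.5, 0, 0, 0, 1, -6.1, 16.6, -0.5, 0, 0, 0, 1, -6.1, 16.6, -0.5, 0, 0, 0, 1, -6.1, 16.6, -0.5, 0, 0, 0, 1]
}}

```text
time_s: 16.33
tool_pos: [0.6417, -0.2443, 0.2927]
eef_rot: [-0.004, 0.664, 0.747, -0.001]
contact_force: [0.7, -0.0, -0.3]
opening: 0.223
gripper_force: 49.6
```

Emit:
{"name": "jog_arm", "arguments": {
  "targets": [0, 0, 0, 0, 0, 0, 1, 0, 0, 0, 0, 0, 0, 1, 0, 0, 0, 0, 0, 0, 1, 0, 0, 0, 0, 0, 0, 1]
}}

```text
time_s: 16.67
tool_pos: [0.6409, -0.2443, 0.2996]
eef_rot: [0.001, 0.665, 0.747, 0.001]
contact_force: [-0.4, 1.0, -0.6]
opening: 0.222
gripper_force: 49.6
```

Run:
```python
from prof import *
p,R=pose();print(p);to([.642,-.2425,.2994],np.radians(6.7))
tip=p+[0,0,-.103];a=proj("side",tip);print(a,proj("side",[p[0],p[1],.162]))
a=a.round().astype(int)
rows("side",200,222,[a[1]-4,a[1]-2,a[1],a[1]+1,a[1]+2,136,138,140,144,148])
```

```text
[ 0.64092747 -0.24429296  0.29962376]
alt [  0.   -0.2 180. ]
shift [0.17 0.13 0.02] rot [ 0.2  0.  -0. ]
[209.59975534 126.57402711] [210.19761351 136.26552235]
side 123 200 [123, 123, 123, 122, 122, 122, 120, 87, 81, 152, 158, 86, 63, 62, 72, 72, 65, 69, 70, 70, 73, 76]
side 125 200 [124, 124, 126, 125, 122, 122, 122, 124, 131, 147, 164, 105, 64, 67, 69, 67, 66, 65, 69, 71, 76, 75]
side 127 200 [164, 159, 160, 161, 159, 162, 161, 163, 160, 138, 125, 83, 59, 67, 71, 66, 68, 75, 71, 74, 73, 68]
side 128 200 [162, 162, 164, 160, 160, 160, 162, 163, 156, 149, 93, 67, 68, 67, 66, 71, 66, 68, 70, 70, 70, 70]
side 129 200 [161, 161, 160, 161, 161, 161, 160, 160, 154, 148, 92, 64, 71, 68, 69, 74, 72, 72, 70, 74, 66, 66]
side 136 200 [155, 153, 152, 157, 174, 173, 148, 157, 170, 177, 180, 180, 180, 174, 169, 156, 167, 140, 72, 37, 36, 39]
side 138 200 [154, 152, 132, 164, 170, 174, 125, 142, 166, 175, 177, 124, 83, 95, 160, 174, 167, 170, 95, 47, 40, 38]
side 140 200 [154, 156, 154, 125, 136, 170, 180, 171, 177, 171, 174, 172, 168, 191, 178, 161, 152, 134, 82, 46, 43, 43]
side 144 200 [174, 174, 174, 133, 136, 150, 163, 166, 175, 179, 177, 176, 176, 170, 167, 161, 151, 135, 97, 90, 89, 84]
side 148 200 [144, 146, 117, 102, 134, 148, 161, 165, 174, 177, 176, 177, 176, 170, 166, 158, 149, 135, 105, 80, 106, 103]
```

Emit:
{"name": "jog_arm", "arguments": {
  "targets": [0.1, 0.1, 2, 0, 0, 0, 1, 0.1, 0.1, 4, 0, 0, 0, 1, 0.1, 0.1, 6, 0, 0, 0, 1, 0.1, 0.1, 7.5, 0, 0, 0, 1, 0.1, 0.1, 8.2, 0, 0, 0, 1, 0.1, 0.1, 8.2, 0, 0, 0, 1, 0.1, 0.1, 8.2, 0, 0, 0, 1]
}}

```text
time_s: 17.3
tool_pos: [0.6425, -0.2433, 0.2169]
eef_rot: [0.0, 0.665, 0.747, 0.001]
contact_force: [-0.4, 0.7, -0.8]
opening: 0.222
gripper_force: 49.6
```

Emit:
{"name": "jog_arm", "arguments": {
  "targets": [0, 0, 0.5, 0, 0, 0, 1, 0, 0, 1, 0, 0, 0, 1, 0, 0, 1.5, 0, 0, 0, 1, 0, 0, 2, 0, 0, 0, 1, 0, 0, 2, 0, 0, 0, 1]
}}

```text
time_s: 17.72
tool_pos: [0.6421, -0.243, 0.1944]
eef_rot: [-0.001, 0.665, 0.747, 0.0]
contact_force: [-0.0, 0.7, -2.1]
opening: 0.225
gripper_force: 49.6
```

Rod is in the bore with no force. Continuing to home.

Emit:
{"name": "jog_arm", "arguments": {
  "targets": [0, 0, 1, 0, 0, 0, 1, 0, 0, 2, 0, 0, 0, 1, 0, 0, 3, 0, 0, 0, 1, 0, 0, 3.8, 0, 0, 0, 1, 0, 0, 4.3, 0, 0, 0, 1, 0, 0, 4.5, 0, 0, 0, 1, 0, 0, 4.6, 0, 0, 0, 1, 0, 0, 4.6, 0, 0, 0, 1]
}}

```text
time_s: 18.38
tool_pos: [0.6428, -0.2432, 0.1502]
eef_rot: [0.0, 0.665, 0.747, 0.001]
contact_force: [0.4, -0.3, -0.4]
opening: 0.223
gripper_force: 49.6
```

Emit:
{"name": "jog_arm", "arguments": {
  "targets": [0, 0, 0.2, 0, 0, 0, 1, 0, 0, 0.4, 0, 0, 0, 1, 0, 0, 0.5, 0, 0, 0, 1, 0, 0, 0.5, 0, 0, 0, 1]
}}

```text
time_s: 18.72
tool_pos: [0.6429, -0.2433, 0.1457]
eef_rot: [0.001, 0.665, 0.747, 0.001]
contact_force: [-0.4, -0.4, 0.7]
opening: 0.22
gripper_force: 49.8
```

Emit:
{"name": "jog_arm", "arguments": {
  "targets": [0, 0, 0.1, 0, 0, 0, 1, 0, 0, 0.2, 0, 0, 0, 1, 0, 0, 0.3, 0, 0, 0, 1, 0, 0, 0.3, 0, 0, 0, 1]
}}

```text
time_s: 19.05
tool_pos: [0.643, -0.2433, 0.1456]
eef_rot: [0.002, 0.665, 0.747, 0.001]
contact_force: [-4.1, 1.3, 8.0]
opening: 0.218
gripper_force: 50.6
```

Emit:
{"name": "jog_arm", "arguments": {
  "targets": [0, 0, 0.1, 0, 0, 0, 1, 0, 0, 0.2, 0, 0, 0, 1, 0, 0, 0.2, 0, 0, 0, 1]
}}

```text
time_s: 19.3
tool_pos: [0.643, -0.2434, 0.1455]
eef_rot: [0.002, 0.665, 0.747, 0.001]
contact_force: [-6.2, 1.7, 12.0]
opening: 0.226
gripper_force: 51.3
```

The dipstick is seated: reported z stopped at 0.1455 with 12 N. Release, lift, and detect the cotters.

Emit:
{"name": "jog_arm", "arguments": {
  "targets": [0, 0, -0.3, 0, 0, 0, 1, 0, 0, -0.3, 0, 0, 0, 0.7, 0, 0, -0.3, 0, 0, 0, 0.5, 0, 0, -0.3, 0, 0, 0, 0.5, 0, 0, -1.5, 0, 0, 0, 0.5, 0, 0, -4.5, 0, 0, 0, 0.5, 0, 0, -7.5, 0, 0, 0, 0.5, 0, 0, -8, 0, 0, 0, 0.5]
}}

```text
time_s: 19.97
tool_pos: [0.6446, -0.2442, 0.2277]
eef_rot: [0.005, 0.665, 0.747, 0.002]
contact_force: [0.1, -0.3, 1.9]
opening: 0.502
gripper_force: 0.0
```

```bash
cat > cot.py <<'E'
from h import *
def cots(n="top"):
    im=arm.grab_frame(n).astype(int); g=im.sum(2)//3; out=[]
    ok=np.zeros(g.shape,bool)
    c=np.array([proj(n,[x,y,.01]) for x,y in((.36,.36),(.36,-.08),(.58,-.08),(.58,.36))]).astype(np.int32)
    m=np.zeros(g.shape,np.uint8);cv2.fillConvexPoly(m,c,1)
    k,l,s,ce=cv2.connectedComponentsWithStats(((g<65)&(m>0)).astype(np.uint8))
    for i in range(1,k):
        if s[i,4]<25 or s[i,4]>200: continue
        w=np.clip(100-g,0,100)*cv2.dilate((l==i).astype(np.uint8),np.ones((3,3)))
        v,u=np.nonzero(w); ww=w[v,u]; b=np.array([(u*ww).sum(),(v*ww).sum()])/ww.sum()
        B=ray(n,*b,.010)[:2]
        v,u=np.nonzero((g>150)&(m>0)); P=np.array([ray(n,a,e,.007)[:2] for a,e in zip(u,v)])-B
        d=np.hypot(*P.T); P=P[(d<.13)&(P[:,0]>.085)]
        P=P[np.abs(P[:,1])<.035]
        # leg beyond bow flare: pixels >.095 from block
        t=P[P[:,0]>.092].mean(0) if (P[:,0]>.092).any() else [np.nan]*2
        out.append((B.round(4),s[i,4],np.degrees(np.arctan2(t[1],t[0])).round(1),P[:,0].max().round(3) if len(P) else 0))
    return out
if __name__=="__main__":
    for n in("top","side"):
        for o in cots(n): print(n,*o)
E
python3 cot.py; python3 -c "
from h import *
print(pose()[0],arm.get_state()['time_s'])"
```

```text
top [ 0.4361 -0.0037] 29 -0.1 0.13
side [0.4341 0.0044] 66 4.0 0.116
side [0.434  0.1086] 78 -1.6 0.115
side [0.4371 0.207 ] 86 6.0 0.114
side [0.4282 0.3094] 112 3.8 0.13
[ 0.64394268 -0.24388461  0.2241429 ] 20.0667
```

```bash
cat > pins.py <<'E'
from fit import *
def fitm(model,x0,n,mask):
    w=12; u,v=np.round(proj(n,[*x0,.06])).astype(int)
    D=mask[v-w:v+w,u-w:u+w]
    f=lambda x:((cover(n,model(x),(u,v,w))-D)**2).sum()
    x0=np.array(x0);r=minimize(f,x0,method="Nelder-Mead",options=dict(initial_simplex=[x0-.004,x0+[.006,0],x0+[0,.006]]))
    return r.x.round(4),round(r.fun,1)
P=[(.6362,-.1075),(.6352,-.004),(.6331,.1),(.6299,.2044)]
if __name__=="__main__":
    for n in("top","side"):
        im=cv2.GaussianBlur(arm.grab_frame(n),(3,3),0).astype(int)
        u,v=np.round(proj(n,[*P[1],.07])).astype(int);print(n,im[v-3:v+8,u].tolist())
        m=np.clip((im[:,:,2]-im[:,:,1]+2)/8,0,1)*(im.sum(2)>300)
        for p in P: print(n,fitm(lambda x:[disc(x,.013,.050,.072)],p,n,m))
        print(n,"spot top-only")
        mw=(im.sum(2)>480)*1.
        for p in P: print(n,"washer",fitm(lambda x:[disc(x,.026,.047,.050),disc(x,.013,.05,.072)],p,n,mw))
E
python3 pins.py
```

```text
top [[222, 219, 222], [220, 216, 220], [220, 216, 220], [220, 217, 221], [221, 217, 221], [218, 214, 218], [201, 197, 201], [179, 176, 177], [185, 184, 182], [218, 219, 215], [239, 240, 237]]
top (array([ 0.6411, -0.1074]), np.float64(43.1))
top (array([ 0.6391, -0.0021]), np.float64(45.5))
top (array([0.6359, 0.1038]), np.float64(48.3))
top (array([0.6346, 0.21  ]), np.float64(45.1))
top spot top-only
top washer (array([ 0.639 , -0.1056]), np.float64(104.9))
top washer (array([ 6.368e-01, -5.000e-04]), np.float64(91.7))
top washer (array([0.6342, 0.1048]), np.float64(121.3))
top washer (array([0.6324, 0.2096]), np.float64(114.3))
side [[77, 78, 82], [105, 104, 109], [135, 133, 138], [147, 144, 149], [150, 147, 152], [152, 150, 156], [151, 149, 154], [144, 142, 148], [137, 135, 140], [137, 135, 139], [144, 142, 147]]
side (array([ 0.6369, -0.1051]), np.float64(11.0))
side (array([ 0.6363, -0.0019]), np.float64(12.3))
side (array([0.6338, 0.1047]), np.float64(12.9))
side (array([0.6316, 0.2095]), np.float64(16.9))
side spot top-only
side washer (array([ 0.6369, -0.1006]), np.float64(88.6))
side washer (array([0.6337, 0.006 ]), np.float64(127.7))
side washer (array([0.6174, 0.1571]), np.float64(77.9))
side washer (array([0.6252, 0.2542]), np.float64(67.5))
```

Run:
```python
from h import *
to([.438,-.003,.10],np.radians(95.8)); print(arm.get_state()['joint_pos'].round(2))
```

```text
alt [-0.1 -0.1 90.9]
shift [ 26.23 -17.5   11.97] rot [  0.1  -0.1 -89.1]
[-0.45  0.4   0.94  0.    1.8  -0.56]
```

Emit:
{"name": "jog_arm", "arguments": {
  "targets": [3.2, -2.1, -1, 0, 0, -6.8, 0.5, 6.4, -4.2, -1, 0, 0, -13.6, 0.5, 9.6, -6.4, 0, 0, 0, -20.4, 0.5, 12.8, -8.5, 1, 0, 0, -27.2, 0.5, 16, -10.6, 2, 0, 0, -34, 0.5, 19.2, -12.8, 4, 0, 0, -40.8, 0.5, 22.4, -15, 6, 0, 0, -47.6, 0.5, 25, -16.7, 8, 0, 0, -54.4, 0.5]
}}

```text
time_s: 20.83
tool_pos: [0.4451, -0.013, 0.1377]
eef_rot: [-0.001, 0.247, 0.969, 0.001]
contact_force: [0.2, 0.5, 0.2]
opening: 0.499
gripper_force: 0.0
```

Emit:
{"name": "jog_arm", "arguments": {
  "targets": [0, 0, 0, 0, 0, -6.8, 0.5, 0, 0, 0, 0, 0, -13.6, 0.5, 0, 0, 0, 0, 0, -20.4, 0.5, 0, 0, 0, 0, 0, -27.2, 0.5, 0, 0, 0, 0, 0, -34.7, 0.5, 0, 0, 0, 0, 0, -34.7, 0.5, 0, 0, 0, 0, 0, -34.7, 0.5, 0, 0, 0, 0, 0, -34.7, 0.5]
}}

```text
time_s: 21.5
tool_pos: [0.447, -0.0143, 0.1391]
eef_rot: [-0.0, -0.049, 0.999, 0.001]
contact_force: [-0.4, -0.5, 0.2]
opening: 0.496
gripper_force: 0.0
```

Run:
```python
from h import *
to([.438,-.003,.05],np.radians(95.8)); print(arm.get_state()['joint_pos'].round(2))
from cot import cots
for o in cots("side"): print(*o)
```

```text
alt [-1.000e-01 -1.000e-01  1.799e+02]
shift [0.78 1.21 8.91] rot [ 0.1 -0.1 -0.1]
[-0.16 -0.13  1.69  0.    1.58 -1.83]
[0.4341 0.0045] 66 3.9 0.116
[0.434  0.1086] 79 -1.6 0.115
[0.4371 0.207 ] 87 6.0 0.114
[0.4283 0.3094] 113 3.6 0.129
```

Emit:
{"name": "jog_arm", "arguments": {
  "targets": [0.8, 1.2, 4, 0, 0, 0, 0.5, 0.8, 1.2, 8, 0, 0, 0, 0.5, 0.8, 1.2, 11.5, 0, 0, 0, 0.5, 0.8, 1.2, 14, 0, 0, 0, 0.5, 0.8, 1.2, 15.5, 0, 0, 0, 0.5, 0.8, 1.2, 16, 0, 0, 0, 0.5, 0.8, 1.2, 16, 0, 0, 0, 0.5, 0.8, 1.2, 16, 0, 0, 0, 0.5]
}}

```text
time_s: 22.22
tool_pos: [0.4394, -0.0033, -0.0191]
eef_rot: [0.001, -0.05, 0.999, 0.0]
contact_force: [-0.3, -0.0, 0.5]
opening: 0.5
gripper_force: 0.0
```

Run:
```python
from prof import *
p,R=pose();print(p,arm.get_state()['contact_force'])
q=p+[0,0,.035]
for s in(-1,0,1): print(proj("side",q+R.apply([0,.021*s,0])).round(1))
a=proj("side",[*q[:2],.010]).round().astype(int);print(a)
rows("side",a[0]-14,a[0]+14,range(a[1]-10,a[1]+9,2))
```

```text
[ 0.4394127  -0.00326389 -0.01906164] [-0.33117848 -0.00075597  0.50334162]
[262.4 213.4]
[262.3 217.4]
[262.2 221.4]
[262 219]
side 209 248 [123, 115, 119, 120, 121, 125, 120, 79, 66, 69, 47, 43, 35, 35, 37, 38, 36, 35, 43, 101, 129, 131, 131, 126, 124, 127, 124, 123]
side 211 248 [114, 120, 122, 119, 122, 119, 120, 122, 77, 65, 51, 44, 61, 69, 66, 72, 72, 46, 43, 100, 121, 120, 122, 122, 120, 119, 115, 119]
side 213 248 [123, 123, 118, 116, 118, 115, 117, 122, 76, 58, 61, 68, 55, 40, 35, 34, 31, 48, 71, 123, 123, 121, 118, 120, 118, 116, 117, 122]
side 215 248 [121, 118, 119, 115, 121, 119, 120, 124, 119, 79, 63, 111, 72, 38, 42, 40, 40, 75, 113, 121, 123, 120, 116, 118, 120, 119, 119, 114]
side 217 248 [121, 116, 119, 120, 120, 116, 119, 125, 120, 76, 67, 150, 85, 50, 44, 40, 58, 124, 132, 115, 114, 111, 120, 117, 120, 121, 123, 124]
side 219 248 [134, 137, 133, 136, 133, 134, 130, 132, 140, 85, 58, 151, 85, 50, 46, 43, 60, 125, 100, 49, 21, 48, 117, 116, 117, 115, 119, 119]
side 221 248 [175, 181, 156, 161, 156, 157, 148, 140, 140, 110, 92, 139, 89, 62, 60, 60, 62, 122, 82, 45, 47, 55, 114, 122, 117, 117, 120, 118]
side 223 248 [168, 165, 152, 156, 157, 158, 151, 142, 155, 154, 142, 78, 40, 37, 40, 44, 32, 41, 39, 37, 35, 63, 114, 116, 122, 114, 115, 120]
side 225 248 [95, 109, 116, 121, 118, 115, 116, 117, 124, 119, 124, 123, 124, 127, 129, 121, 123, 123, 124, 127, 124, 123, 120, 122, 119, 118, 119, 117]
side 227 248 [120, 119, 120, 120, 121, 120, 122, 122, 123, 118, 120, 119, 119, 120, 116, 121, 122, 119, 122, 122, 123, 121, 120, 116, 120, 117, 117, 119]
```

Emit:
{"name": "jog_arm", "arguments": {
  "targets": [0.4, 0, 0.4, 0, 0, 0, 0.5, 0.4, 0, 0.8, 0, 0, 0, 0.5, 0.4, 0, 0.9, 0, 0, 0, 0.5, 0.4, 0, 0.9, 0, 0, 0, 0.6, 0.4, 0, 0.9, 0, 0, 0, 0.7, 0.4, 0, 0.9, 0, 0, 0, 0.8, 0.4, 0, 0.9, 0, 0, 0, 0.8],
  "squeeze": 60
}}

```text
time_s: 22.85
tool_pos: [0.4349, -0.0035, -0.0285]
eef_rot: [0.001, -0.051, 0.999, 0.0]
contact_force: [0.1, -0.2, 1.3]
opening: 0.202
gripper_force: 14.4
```

Emit:
{"name": "jog_arm", "arguments": {
  "targets": [0, 0, 0, 0, 0, 0, 0.9, 0, 0, 0, 0, 0, 0, 1, 0, 0, 0, 0, 0, 0, 1, 0, 0, 0, 0, 0, 0, 1, 0, 0, 0, 0, 0, 0, 1]
}}

```text
time_s: 23.27
tool_pos: [0.435, -0.0036, -0.0283]
eef_rot: [0.001, -0.051, 0.999, 0.0]
contact_force: [-1.6, 0.2, 5.6]
opening: 0.179
gripper_force: 58.9
```

Run:
```python
from h import *
to([.505,-.005,.021],np.radians(91))
```

```text
alt [-2.000e-01  1.000e-01 -1.752e+02]
shift [-6.95 -0.85 -4.92] rot [0.  0.1 4.8]
```

Emit:
{"name": "jog_arm", "arguments": {
  "targets": [0, 0, -1, 0, 0, 0, 1, 0, 0, -3, 0, 0, 1, 1, 0, 0, -4.9, 0, 0, 2, 1, -2, -0.3, -4.9, 0, 0, 3, 1, -4, -0.6, -4.9, 0, 0, 4, 1, -6, -0.8, -4.9, 0, 0, 4.8, 1, -6.9, -0.8, -4.9, 0, 0, 4.8, 1, -6.9, -0.8, -4.9, 0, 0, 4.8, 1]
}}

```text
time_s: 23.93
tool_pos: [0.5054, -0.0045, 0.0202]
eef_rot: [0.001, -0.009, 1.0, 0.0]
contact_force: [-0.7, 0.2, -1.1]
opening: 0.181
gripper_force: 58.7
```

Emit:
{"name": "jog_arm", "arguments": {
  "targets": [0, 0, 0, 0, 0, 0, 1, 0, 0, 0, 0, 0, 0, 1, 0, 0, 0, 0, 0, 0, 1]
}}

```text
time_s: 24.18
tool_pos: [0.5028, -0.0044, 0.0199]
eef_rot: [-0.0, -0.009, 1.0, 0.001]
contact_force: [0.5, -0.1, -1.0]
opening: 0.18
gripper_force: 58.7
```

Run:
```python
from prof import *
p,R=pose();print(p); to([.505,-.005,.021],np.radians(91))
t=p+[.112,0,.0355];print("tip",t,proj("side",t).round(1),proj("top",t).round(1),"pin",proj("side",[.638,-.004,.056]).round(1),proj("top",[.638,-.004,.072]).round(1))
a=proj("side",t).round().astype(int);rows("side",a[0]-20,a[0]+22,range(a[1]-12,a[1]+8,1))
a=proj("top",t).round().astype(int);rows("top",a[0]-16,a[0]+16,range(a[1]-16,a[1]+22,2))
```

```text
[ 0.50284572 -0.00442195  0.01990702]
alt [ 0.0e+00  1.0e-01 -1.8e+02]
shift [-0.21 -0.06 -0.11] rot [ 0.1 -0.   0. ]
tip [ 0.61484572 -0.00442195  0.05540702] [203.8 202.3] [284.5 159.1] pin [196.1 201.7] [285.5 149. ]
side 190 184 [121, 123, 131, 131, 133, 133, 131, 124, 125, 125, 101, 68, 79, 135, 167, 179, 177, 172, 173, 177, 174, 173, 175, 164, 177, 179, 153, 125, 69, 63, 71, 72, 71, 73, 72, 70, 71, 52, 69, 121, 125, 120]
side 191 184 [123, 126, 129, 136, 132, 129, 129, 127, 128, 128, 86, 69, 80, 130, 149, 163, 181, 178, 179, 180, 183, 186, 184, 170, 160, 156, 109, 64, 41, 54, 72, 74, 70, 69, 73, 69, 69, 57, 102, 124, 124, 121]
side 192 184 [123, 132, 135, 136, 133, 132, 126, 123, 131, 114, 79, 70, 66, 76, 91, 131, 162, 168, 171, 173, 172, 169, 166, 163, 125, 98, 66, 40, 46, 65, 71, 72, 75, 74, 70, 78, 68, 72, 121, 129, 124, 119]
side 193 184 [128, 130, 133, 132, 133, 128, 127, 128, 127, 97, 71, 74, 71, 66, 50, 71, 87, 101, 118, 118, 118, 118, 100, 91, 71, 67, 58, 48, 43, 54, 67, 76, 73, 71, 71, 68, 58, 96, 126, 128, 126, 122]
side 194 184 [132, 134, 132, 131, 132, 125, 127, 131
[... 5572 characters left out ...]
268 [59, 59, 60, 60, 60, 60, 59, 59, 60, 66, 78, 82, 85, 86, 87, 87, 87, 88, 88, 89, 89, 89, 90, 90, 91, 91, 92, 92, 93, 94, 93, 94]
top 173 268 [58, 56, 57, 56, 57, 57, 57, 58, 58, 58, 59, 61, 69, 76, 80, 81, 82, 83, 83, 84, 85, 85, 86, 86, 86, 87, 88, 88, 88, 89, 90, 90]
top 175 268 [100, 74, 59, 54, 55, 55, 53, 54, 54, 55, 55, 56, 56, 58, 65, 71, 75, 76, 77, 77, 78, 80, 80, 80, 82, 82, 83, 83, 84, 85, 85, 85]
top 177 268 [135, 101, 79, 68, 56, 56, 59, 61, 60, 57, 55, 55, 54, 53, 54, 56, 61, 65, 68, 69, 71, 72, 72, 73, 74, 76, 76, 77, 77, 78, 79, 80]
top 179 268 [123, 95, 81, 76, 68, 59, 56, 57, 61, 62, 65, 65, 64, 62, 61, 60, 58, 58, 58, 57, 59, 61, 62, 63, 65, 66, 68, 68, 69, 70, 71, 73]
```

Emit:
{"name": "jog_arm", "arguments": {
  "targets": [0, -0.1, 0, 0, 0, 0, 1, -1, -0.1, 0, 0, 0, 0, 1, -1.5, -0.1, 0, 0, 0, 0, 1, -2, -0.1, 0, 0, 0, 0, 1, -2.5, -0.1, 0, 0, 0, 0, 1, -3, -0.1, 0, 0, 0, 0, 1, -3, -0.1, 0, 0, 0, 0, 1]
}}

```text
time_s: 24.87
tool_pos: [0.5353, -0.005, 0.0203]
eef_rot: [0.001, -0.009, 1.0, 0.0]
contact_force: [-0.2, -0.7, -0.1]
opening: 0.181
gripper_force: 58.7
```

Emit:
{"name": "jog_arm", "arguments": {
  "targets": [-0.5, 0, 0, 0, 0, 0, 1, -1, 0, 0, 0, 0, 0, 1, -1.5, 0, 0, 0, 0, 0, 1, -2, 0, 0, 0, 0, 0, 1, -2, 0, 0, 0, 0, 0, 1]
}}

```text
time_s: 25.28
tool_pos: [0.5548, -0.0042, 0.0202]
eef_rot: [0.001, -0.009, 1.0, 0.001]
contact_force: [-0.4, 2.4, -0.7]
opening: 0.181
gripper_force: 58.7
```

Emit:
{"name": "jog_arm", "arguments": {
  "targets": [-0.4, 0, 0, 0, 0, 0, 1, -0.8, 0, 0, 0, 0, 0, 1, -1.2, 0, 0, 0, 0, 0, 1, -1.5, 0, 0, 0, 0, 0, 1, -1.5, 0, 0, 0, 0, 0, 1]
}}

```text
time_s: 25.7
tool_pos: [0.5698, -0.0034, 0.0201]
eef_rot: [0.001, -0.009, 1.0, 0.001]
contact_force: [-0.1, 3.9, -1.0]
opening: 0.184
gripper_force: 58.8
```

Emit:
{"name": "jog_arm", "arguments": {
  "targets": [-0.4, 0, 0, 0, 0, 0, 1, -0.8, 0, 0, 0, 0, 0, 1, -1.2, 0, 0, 0, 0, 0, 1, -1.5, 0, 0, 0, 0, 0, 1, -1.5, 0, 0, 0, 0, 0, 1]
}}

```text
time_s: 26.12
tool_pos: [0.5823, -0.0037, 0.0198]
eef_rot: [-0.002, -0.009, 1.0, 0.001]
contact_force: [-6.3, 4.2, 0.3]
opening: 0.181
gripper_force: 59.0
```

Emit:
{"name": "jog_arm", "arguments": {
  "targets": [-0.2, 0, 0, 0, 0, 0, 1, -0.4, 0, 0, 0, 0, 0, 1, -0.4, 0, 0, 0, 0, 0, 1]
}}

```text
time_s: 26.37
tool_pos: [0.5841, -0.0026, 0.0187]
eef_rot: [-0.005, -0.009, 1.0, 0.002]
contact_force: [-9.7, 6.0, 0.8]
opening: 0.179
gripper_force: 59.1
```

Emit:
{"name": "jog_arm", "arguments": {
  "targets": [-0.2, 0, 0, 0, 0, 0, 1, -0.3, 0, 0, 0, 0, 0, 1, -0.3, 0, 0, 0, 0, 0, 1]
}}

```text
time_s: 26.62
tool_pos: [0.5849, -0.0024, 0.0183]
eef_rot: [-0.007, -0.009, 1.0, 0.002]
contact_force: [-13.9, 6.1, 2.0]
opening: 0.175
gripper_force: 59.2
```

Emit:
{"name": "jog_arm", "arguments": {
  "targets": [-0.2, 0, 0, 0, 0, 0, 1, -0.4, 0, 0, 0, 0, 0, 1, -0.4, 0, 0, 0, 0, 0, 1],
  "squeeze": 90
}}

```text
time_s: 26.87
tool_pos: [0.5875, -0.0022, 0.0183]
eef_rot: [-0.009, -0.009, 1.0, 0.002]
contact_force: [-17.4, 6.1, 4.1]
opening: 0.165
gripper_force: 88.4
```

Emit:
{"name": "jog_arm", "arguments": {
  "targets": [-0.2, 0, 0, 0, 0, 0, 1, -0.3, 0, 0, 0, 0, 0, 1, -0.3, 0, 0, 0, 0, 0, 1]
}}

```text
time_s: 27.12
tool_pos: [0.5877, -0.0023, 0.0181]
eef_rot: [-0.012, -0.01, 1.0, 0.002]
contact_force: [-24.0, 5.4, 9.2]
opening: 0.165
gripper_force: 89.0
```

Run:
```python
from prof import *
for x in(.68,.69,.70): print(x,proj("side",[x,-.003,.056]).round(1))
rows("side",166,194,range(196,207,1))
```

```text
0.68 [182.4 201. ]
0.69 [179.1 200.8]
0.7 [175.9 200.6]
side 196 166 [120, 120, 122, 123, 122, 124, 121, 120, 123, 123, 124, 125, 122, 121, 124, 124, 128, 134, 135, 135, 135, 128, 127, 128, 129, 107, 78, 80]
side 197 166 [124, 122, 123, 126, 121, 123, 121, 123, 122, 124, 123, 124, 118, 121, 119, 123, 131, 132, 134, 133, 128, 126, 127, 126, 130, 91, 75, 110]
side 198 166 [122, 118, 124, 126, 125, 121, 123, 121, 121, 123, 123, 121, 121, 120, 125, 126, 131, 136, 135, 131, 128, 121, 127, 134, 131, 89, 96, 143]
side 199 166 [116, 121, 123, 124, 120, 119, 121, 121, 124, 123, 120, 121, 122, 122, 125, 131, 134, 135, 130, 131, 124, 124, 128, 129, 115, 81, 104, 147]
side 200 166 [120, 122, 121, 123, 122, 120, 122, 124, 119, 121, 120, 120, 123, 123, 127, 130, 132, 133, 130, 129, 125, 129, 128, 126, 90, 71, 84, 134]
side 201 166 [118, 123, 125, 119, 125, 123, 125, 123, 124, 121, 124, 119, 125, 122, 125, 129, 129, 130, 123, 123, 123, 121, 123, 109, 90, 105, 116, 127]
side 202 166 [125, 121, 124, 119, 121, 124, 125, 121, 148, 153, 151, 147, 147, 141, 139, 149, 148, 147, 140, 136, 130, 133, 129, 123, 135, 175, 176, 152]
side 203 166 [123, 122, 123, 125, 121, 124, 121, 118, 179, 190, 190, 189, 188, 190, 189, 192, 191, 192, 192, 185, 183, 186, 187, 184, 184, 184, 186, 179]
side 204 166 [122, 125, 121, 121, 124, 126, 124, 118, 134, 132, 133, 138, 140, 151, 157, 163, 161, 164, 165, 161, 161, 163, 164, 167, 169, 171, 178, 177]
side 205 166 [124, 122, 118, 122, 124, 126, 119, 125, 120, 117, 119, 121, 127, 131, 136, 127, 128, 124, 125, 122, 112, 117, 126, 146, 146, 142, 146, 128]
side 206 166 [120, 120, 123, 121, 125, 125, 122, 121, 122, 120, 125, 128, 129, 131, 130, 121, 127, 138, 140, 137, 154, 175, 179, 180, 171, 150, 161, 160]
```

The leg tip shows at u≈174, about 71 mm past the pin centre where home is 60 mm. So it's over-inserted by roughly 10 mm, and I'll back off.

Emit:
{"name": "jog_arm", "arguments": {
  "targets": [1, 0, 0, 0, 0, 0, 1, 1.7, 0, 0, 0, 0, 0, 1, 2.1, 0, 0, 0, 0, 0, 1, 2.1, 0, 0, 0, 0, 0, 1, 2.1, 0, 0, 0, 0, 0, 1]
}}

```text
time_s: 27.58
tool_pos: [0.578, -0.0043, 0.021]
eef_rot: [0.001, -0.009, 1.0, 0.0]
contact_force: [0.7, 4.2, -0.3]
opening: 0.167
gripper_force: 88.8
```

```bash
cat > tip.py <<'E'
from h import *
import sys
def tip(px,py,u_off=0):
    """far end of leg beyond pin, side cam: px,py = pin in side-cam coords"""
    g=arm.grab_frame("side").astype(int).sum(2)//3
    for v in range(int(proj("side",[px+.06,py,.056])[1])-2,int(proj("side",[px+.06,py,.056])[1])+5):
        u0=int(proj("side",[px+.09,py,.056])[0]); u1=int(proj("side",[px+.035,py,.056])[0])
        print(v,u0,g[v,u0:u1].tolist())
    for d in(.05,.06,.07): print(d,proj("side",[px+d,py,.056]).round(1))
E
python3 - <<'E'
from tip import *
tip(.6363,-.0019)
s=arm.get_state();print(s['tool_pos'],s['contact_force'])
E
```

```text
198 167 [118, 124, 121, 125, 121, 119, 125, 127, 126, 123, 125, 118, 121, 120, 127, 129, 134, 136]
199 167 [123, 119, 122, 121, 119, 121, 121, 124, 122, 118, 119, 121, 119, 122, 128, 131, 132, 127]
200 167 [120, 122, 122, 122, 120, 124, 124, 120, 119, 119, 118, 142, 143, 139, 135, 138, 135, 136]
201 167 [123, 122, 119, 121, 120, 125, 127, 121, 120, 118, 131, 187, 188, 167, 165, 165, 163, 163]
202 167 [123, 121, 120, 122, 124, 121, 121, 122, 120, 120, 132, 176, 177, 178, 180, 183, 184, 185]
203 167 [120, 125, 121, 121, 124, 122, 124, 120, 121, 119, 121, 121, 112, 118, 120, 124, 120, 123]
204 167 [121, 122, 120, 124, 122, 125, 123, 115, 118, 121, 122, 128, 126, 129, 129, 127, 125, 120]
0.05 [180.2 201.1]
0.06 [177.  200.9]
0.07 [173.7 200.7]
[ 0.57794854 -0.00431922  0.02090677] [0.31749738 4.10761772 0.29042048]
```

Tip is now 59 mm past the pin and x-force is zero: home. Release and go to the next cotter.

Emit:
{"name": "jog_arm", "arguments": {
  "targets": [0, 0, 0, 0, 0, 0, 0.8, 0, 0, 0, 0, 0, 0, 0.6, 0, 0, 0, 0, 0, 0, 0.5, 0, 0, 0, 0, 0, 0, 0.5, 0, 0, -2, 0, 0, 0, 0.5, 0, 0, -5, 0, 0, 0, 0.5, 0, 0, -8, 0, 0, 0, 0.5, 0, 0, -10, 0, 0, 0, 0.5],
  "squeeze": 60
}}

```text
time_s: 28.3
tool_pos: [0.578, -0.0053, 0.1235]
eef_rot: [0.002, -0.008, 1.0, -0.0]
contact_force: [0.0, -0.9, 0.6]
opening: 0.503
gripper_force: 0.0
```

Run:
```python
from cot import *
for n in("side","top"):
    for o in cots(n): print(n,*o)
to([.439,.1015,.08],np.radians(90))
from tip import *
tip(.6363,-.0019)
```

```text
side [ 0.5798 -0.0507] 30 nan 0
side [0.4341 0.1086] 79 -1.6 0.115
side [0.4372 0.207 ] 88 6.1 0.114
side [0.4281 0.3094] 111 3.5 0.13
top [0.5605 0.08  ] 33 nan 0
alt [-1.00e+00 -1.00e-01 -1.79e+02]
shift [13.99 10.93  4.42] rot [-0.1  0.6  1. ]
198 167 [116, 119, 117, 120, 117, 118, 120, 118, 117, 120, 117, 114, 109, 117, 122, 126, 129, 128]
199 167 [117, 117, 120, 117, 119, 116, 118, 120, 117, 115, 135, 140, 135, 134, 140, 136, 132, 126]
200 167 [121, 121, 118, 117, 115, 116, 122, 121, 117, 123, 169, 191, 188, 178, 175, 167, 160, 153]
201 167 [119, 118, 118, 117, 119, 117, 121, 120, 117, 114, 131, 154, 155, 168, 180, 182, 187, 193]
202 167 [119, 117, 120, 115, 117, 121, 119, 118, 115, 118, 118, 116, 109, 118, 124, 121, 123, 136]
203 167 [119, 117, 117, 116, 117, 117, 121, 118, 118, 117, 119, 121, 120, 125, 124, 127, 123, 124]
204 167 [114, 117, 116, 118, 119, 118, 117, 117, 118, 118, 122, 124, 124, 130, 128, 123, 125, 147]
0.05 [180.2 201.1]
0.06 [177.  200.9]
0.07 [173.7 200.7]
```

Emit:
{"name": "jog_arm", "arguments": {
  "targets": [3, 2.4, 0, 0, 0, 1, 0.5, 6, 4.8, 0, 0, 0, 1, 0.5, 9, 7.1, 0.5, 0, 0, 1, 0.5, 12, 9.4, 2.5, 0, 0, 1, 0.5, 14, 10.9, 5, 0, 0, 1, 0.5, 14, 10.9, 7, 0, 0, 1, 0.5, 14, 10.9, 7, 0, 0, 1, 0.5, 14, 10.9, 7, 0, 0, 1, 0.5]
}}

```text
time_s: 29.12
tool_pos: [0.4333, 0.1018, 0.0482]
eef_rot: [-0.002, -0.0, 1.0, -0.0]
contact_force: [1.3, 0.3, 0.8]
opening: 0.498
gripper_force: 0.0
```

Emit:
{"name": "jog_arm", "arguments": {
  "targets": [0, 0, 3, 0, 0, 0, 0.5, 0, 0, 5, 0, 0, 0, 0.5, 0, 0, 6.5, 0, 0, 0, 0.5, 0, 0, 7.3, 0, 0, 0, 0.5, 0, 0, 7.3, 0, 0, 0, 0.5, 0, 0, 7.3, 0, 0, 0, 0.5]
}}

```text
time_s: 29.62
tool_pos: [0.4365, 0.102, -0.0219]
eef_rot: [0.001, 0.0, 1.0, 0.0]
contact_force: [1.2, 0.3, -0.2]
opening: 0.505
gripper_force: 0.0
```

```bash
cat > fb.py <<'E'
from prof import *
p,R=pose();print(p,arm.get_state()['contact_force'])
a=proj("side",p+[0,0,.035]+R.apply([0,.021,0])).round().astype(int);print(a)
rows("side",a[0]-14,a[0]+16,range(a[1]-5,a[1]+8,2))
E
python3 fb.py; python3 -c "
from h import *
to([.439,.1015,-.028],np.radians(90))"
```

```text
[ 0.4365271   0.1019517  -0.02186829] [ 1.16880069  0.32066167 -0.20267453]
[258 244]
side 239 244 [124, 120, 117, 117, 119, 122, 123, 86, 70, 49, 116, 94, 54, 46, 46, 46, 65, 147, 117, 69, 55, 75, 117, 118, 120, 117, 117, 116, 119, 118]
side 241 244 [187, 190, 188, 181, 182, 167, 158, 160, 159, 84, 113, 101, 63, 47, 48, 43, 58, 151, 116, 57, 37, 32, 93, 114, 121, 121, 121, 118, 117, 121]
side 243 244 [171, 177, 185, 191, 190, 172, 152, 150, 149, 133, 119, 84, 56, 46, 45, 43, 64, 151, 119, 52, 37, 43, 100, 119, 120, 118, 118, 116, 115, 119]
side 245 244 [111, 117, 118, 117, 119, 103, 134, 152, 153, 147, 97, 61, 56, 54, 80, 87, 81, 93, 49, 32, 44, 56, 114, 122, 120, 119, 118, 118, 118, 117]
side 247 244 [118, 118, 122, 121, 118, 123, 120, 120, 121, 122, 125, 119, 121, 124, 121, 120, 123, 124, 119, 122, 119, 120, 121, 120, 123, 121, 118, 121, 119, 117]
side 249 244 [115, 120, 117, 122, 122, 117, 113, 119, 117, 118, 119, 122, 119, 120, 122, 121, 116, 123, 124, 123, 120, 119, 120, 118, 120, 124, 116, 119, 114, 116]
side 251 244 [119, 119, 123, 121, 124, 121, 121, 123, 122, 118, 115, 120, 123, 124, 122, 119, 121, 119, 121, 116, 119, 120, 120, 115, 118, 117, 121, 121, 117, 119]
alt [ 3.0e-01 -1.0e-01  1.8e+02]
shift [-0.2  -0.06  0.67] rot [ 0.1  0.2 -0. ]
```

Emit:
{"name": "jog_arm", "arguments": {
  "targets": [0.3, 0, 0.3, 0, 0, 0, 0.5, 0.3, 0, 0.6, 0, 0, 0, 0.5, 0.3, 0, 0.7, 0, 0, 0, 0.5, 0.3, 0, 0.7, 0, 0, 0, 0.6, 0.3, 0, 0.7, 0, 0, 0, 0.7, 0.3, 0, 0.7, 0, 0, 0, 0.8, 0.3, 0, 0.7, 0, 0, 0, 0.8],
  "squeeze": 60
}}

```text
time_s: 30.25
tool_pos: [0.4325, 0.1024, -0.0294]
eef_rot: [0.001, -0.0, 1.0, 0.001]
contact_force: [-0.4, -0.5, 0.9]
opening: 0.21
gripper_force: 15.1
```

Emit:
{"name": "jog_arm", "arguments": {
  "targets": [0, 0, 0, 0, 0, 0, 0.9, 0, 0, 0, 0, 0, 0, 1, 0, 0, 0, 0, 0, 0, 1, 0, 0, 0, 0, 0, 0, 1, 0, 0, 0, 0, 0, 0, 1]
}}

```text
time_s: 30.67
tool_pos: [0.4326, 0.1024, -0.0293]
eef_rot: [0.001, -0.0, 1.0, 0.001]
contact_force: [-1.5, 0.1, 5.1]
opening: 0.182
gripper_force: 59.1
```

Run:
```python
from h import *
to([.495,.1,.0205],np.radians(91))
```

```text
alt [ 2.00e-01 -1.00e-01  1.79e+02]
shift [-6.25 -0.23 -4.96] rot [ 0.1  0.1 -1. ]
```

Emit:
{"name": "jog_arm", "arguments": {
  "targets": [0, 0, -1, 0, 0, 0, 1, 0, 0, -3, 0, 0, 0, 1, 0, 0, -4.9, 0, 0, 0, 1, -2, -0.1, -4.9, 0, 0, -1, 1, -4, -0.2, -4.9, 0, 0, -1, 1, -6.2, -0.2, -4.9, 0, 0, -1, 1, -6.2, -0.2, -4.9, 0, 0, -1, 1, -6.2, -0.2, -4.9, 0, 0, -1, 1]
}}

```text
time_s: 31.33
tool_pos: [0.4945, 0.1001, 0.0191]
eef_rot: [0.0, -0.009, 1.0, 0.0]
contact_force: [-0.3, 0.3, -0.9]
opening: 0.18
gripper_force: 58.8
```

Emit:
{"name": "jog_arm", "arguments": {
  "targets": [-1, 0, 0, 0, 0, 0, 1, -1.5, 0, 0, 0, 0, 0, 1, -2, 0, 0, 0, 0, 0, 1, -2.5, 0, 0, 0, 0, 0, 1, -3, 0, 0, 0, 0, 0, 1, -3.5, 0, 0, 0, 0, 0, 1, -3.5, 0, 0, 0, 0, 0, 1]
}}

```text
time_s: 31.92
tool_pos: [0.5303, 0.1009, 0.0195]
eef_rot: [0.001, -0.009, 1.0, 0.0]
contact_force: [0.3, -0.5, -0.6]
opening: 0.183
gripper_force: 58.8
```

Emit:
{"name": "jog_arm", "arguments": {
  "targets": [-0.6, 0, 0, 0, 0, 0, 1, -1.2, 0, 0, 0, 0, 0, 1, -1.8, 0, 0, 0, 0, 0, 1, -2.4, 0, 0, 0, 0, 0, 1, -3, 0, 0, 0, 0, 0, 1, -3.3, 0, 0, 0, 0, 0, 1]
}}

```text
time_s: 32.42
tool_pos: [0.5619, 0.1026, 0.0188]
eef_rot: [-0.001, -0.009, 1.0, 0.001]
contact_force: [-3.6, 4.5, -1.3]
opening: 0.186
gripper_force: 58.9
```

Emit:
{"name": "jog_arm", "arguments": {
  "targets": [-0.4, 0, 0, 0, 0, 0, 1, -0.8, 0, 0, 0, 0, 0, 1, -1.2, 0, 0, 0, 0, 0, 1, -1.2, 0, 0, 0, 0, 0, 1, -1.2, 0, 0, 0, 0, 0, 1]
}}

```text
time_s: 32.83
tool_pos: [0.5755, 0.1015, 0.02]
eef_rot: [0.002, -0.009, 1.0, 0.0]
contact_force: [1.1, 2.0, -1.2]
opening: 0.182
gripper_force: 58.8
```

Run:
```python
from tip import *
tip(.6338,.1047)
```

```text
219 156 [119, 121, 124, 128, 124, 122, 120, 125, 123, 123, 124, 121, 123, 117, 120, 122, 124, 125, 128, 127]
220 156 [120, 119, 123, 122, 120, 121, 126, 125, 124, 123, 124, 124, 138, 142, 139, 131, 132, 132, 129, 136]
221 156 [120, 122, 129, 123, 115, 120, 129, 125, 120, 124, 122, 133, 180, 188, 186, 170, 162, 159, 160, 161]
222 156 [123, 125, 123, 120, 118, 128, 122, 122, 124, 126, 122, 134, 179, 183, 186, 187, 185, 186, 185, 192]
223 156 [128, 126, 125, 118, 123, 124, 122, 124, 128, 123, 121, 106, 117, 118, 124, 130, 133, 141, 145, 163]
224 156 [124, 126, 123, 120, 122, 124, 123, 124, 125, 125, 120, 123, 119, 121, 122, 120, 123, 126, 124, 122]
225 156 [125, 123, 123, 124, 123, 120, 126, 125, 125, 123, 124, 123, 125, 121, 125, 127, 128, 124, 130, 137]
0.05 [170.8 221.3]
0.06 [167.4 221.1]
0.07 [163.9 220.9]
```

Tip is 60 mm past the pin: snapped home. Releasing and moving to the third.

Emit:
{"name": "jog_arm", "arguments": {
  "targets": [0, 0, 0, 0, 0, 0, 0.8, 0, 0, 0, 0, 0, 0, 0.6, 0, 0, 0, 0, 0, 0, 0.5, 0, 0, 0, 0, 0, 0, 0.5, 0, 0, -2, 0, 0, 0, 0.5, 0, 0, -5, 0, 0, 0, 0.5, 0, 0, -8, 0, 0, 0, 0.5, 0, 0, -10, 0, 0, 0, 0.5]
}}

```text
time_s: 33.55
tool_pos: [0.575, 0.1012, 0.1227]
eef_rot: [0.002, -0.009, 1.0, 0.0]
contact_force: [0.7, 1.1, 1.5]
opening: 0.5
gripper_force: 0.0
```

Run:
```python
from cot import *
for n in("side",):
    for o in cots(n): print(n,*o)
to([.436,.2005,.048],np.radians(97))
from tip import *
tip(.6338,.1047)
```

```text
side [ 0.58   -0.0507] 26 nan 0
side [0.5784 0.0595] 36 nan 0
side [0.437  0.2069] 86 6.1 0.114
side [0.4282 0.3094] 111 3.8 0.13
alt [  1.1  -0.  174. ]
shift [14.07 10.14  7.77] rot [ 0.   0.7 -6. ]
219 156 [117, 119, 122, 122, 120, 116, 117, 120, 120, 119, 119, 132, 182, 170, 158, 150, 140, 139, 141, 143]
220 156 [116, 121, 120, 124, 122, 116, 122, 121, 123, 124, 124, 136, 183, 193, 192, 197, 192, 189, 183, 183]
221 156 [121, 123, 126, 121, 119, 117, 126, 122, 125, 125, 121, 118, 120, 131, 141, 161, 168, 173, 179, 189]
222 156 [118, 123, 122, 117, 116, 125, 120, 121, 122, 123, 117, 119, 115, 120, 120, 119, 115, 118, 115, 123]
223 156 [121, 123, 120, 117, 117, 124, 121, 122, 123, 122, 120, 122, 123, 121, 118, 122, 124, 122, 121, 116]
224 156 [122, 124, 122, 117, 122, 120, 120, 123, 118, 124, 120, 123, 121, 122, 121, 128, 125, 124, 135, 131]
225 156 [122, 123, 119, 123, 121, 118, 118, 122, 124, 124, 120, 119, 119, 123, 121, 125, 119, 122, 161, 182]
0.05 [170.8 221.3]
0.06 [167.4 221.1]
0.07 [163.9 220.9]
```

Emit:
{"name": "jog_arm", "arguments": {
  "targets": [3, 2.2, 0, 0, 0, -2, 0.5, 6, 4.4, 0, 0, 0, -4, 0.5, 9, 6.6, 0.5, 0, 0, -6, 0.5, 12, 8.8, 2.5, 0, 0, -6, 0.5, 14.1, 10.1, 5, 0, 0, -6, 0.5, 14.1, 10.1, 7.5, 0, 0, -6, 0.5, 14.1, 10.1, 7.5, 0, 0, -6, 0.5, 14.1, 10.1, 7.5, 0, 0, -6, 0.5]
}}

```text
time_s: 34.32
tool_pos: [0.4296, 0.1994, 0.0424]
eef_rot: [-0.002, -0.061, 0.998, -0.0]
contact_force: [0.3, -0.3, 0.8]
opening: 0.5
gripper_force: 0.0
```

Emit:
{"name": "jog_arm", "arguments": {
  "targets": [0, 0, 3, 0, 0, 0, 0.5, 0, 0, 5, 0, 0, 0, 0.5, 0, 0, 6.5, 0, 0, 0, 0.5, 0, 0, 7, 0, 0, 0, 0.5, 0, 0, 7, 0, 0, 0, 0.5, 0, 0, 7, 0, 0, 0, 0.5]
}}

```text
time_s: 34.82
tool_pos: [0.4333, 0.2002, -0.0242]
eef_rot: [0.002, -0.061, 0.998, 0.001]
contact_force: [-0.1, 0.0, -0.1]
opening: 0.502
gripper_force: 0.0
```

```bash
python3 fb.py; python3 -c "
from h import *
to([.436,.2005,-.029],np.radians(97))"
```

```text
[ 0.43326337  0.20020419 -0.02417276] [-0.1317192   0.00126275 -0.05237563]
[256 269]
side 264 242 [139, 128, 136, 147, 145, 74, 31, 37, 28, 59, 152, 101, 58, 41, 49, 45, 65, 148, 127, 117, 115, 118, 117, 117, 115, 116, 117, 118, 121, 118]
side 266 242 [154, 146, 138, 139, 148, 101, 82, 50, 33, 56, 150, 117, 63, 41, 46, 41, 67, 149, 132, 121, 119, 117, 121, 118, 116, 118, 119, 122, 121, 117]
side 268 242 [162, 144, 146, 152, 156, 153, 136, 75, 36, 54, 140, 93, 53, 43, 41, 42, 56, 146, 127, 120, 122, 116, 114, 114, 114, 115, 115, 116, 118, 119]
side 270 242 [115, 112, 115, 101, 95, 115, 117, 117, 119, 118, 89, 79, 76, 74, 78, 78, 78, 87, 112, 121, 120, 122, 117, 118, 118, 121, 119, 118, 119, 119]
side 272 242 [117, 116, 122, 118, 119, 117, 118, 119, 116, 122, 116, 123, 122, 118, 122, 115, 118, 119, 116, 119, 121, 119, 119, 119, 120, 120, 115, 116, 113, 119]
side 274 242 [115, 117, 117, 122, 121, 120, 117, 117, 122, 116, 119, 117, 121, 117, 121, 119, 119, 119, 118, 118, 120, 119, 122, 118, 118, 119, 118, 116, 119, 120]
side 276 242 [118, 116, 113, 118, 117, 115, 119, 117, 118, 119, 119, 116, 121, 117, 117, 118, 112, 114, 115, 118, 118, 120, 119, 119, 119, 121, 117, 119, 115, 116]
alt [ 4.0e-01 -1.0e-01  1.8e+02]
shift [-0.25 -0.02  0.52] rot [ 0.1  0.3 -0. ]
```

Emit:
{"name": "jog_arm", "arguments": {
  "targets": [-0.4, 0, 0.3, 0, 0, 0, 0.5, -0.4, 0, 0.5, 0, 0, 0, 0.5, -0.4, 0, 0.5, 0, 0, 0, 0.5, -0.4, 0, 0.5, 0, 0, 0, 0.6, -0.4, 0, 0.5, 0, 0, 0, 0.7, -0.4, 0, 0.5, 0, 0, 0, 0.8, -0.4, 0, 0.5, 0, 0, 0, 0.8]
}}

```text
time_s: 35.45
tool_pos: [0.4355, 0.2008, -0.0304]
eef_rot: [0.001, -0.061, 0.998, 0.0]
contact_force: [-0.2, 0.4, 1.5]
opening: 0.203
gripper_force: 15.7
```

Emit:
{"name": "jog_arm", "arguments": {
  "targets": [0, 0, 0, 0, 0, 0, 0.9, 0, 0, 0, 0, 0, 0, 1, 0, 0, 0, 0, 0, 0, 1, 0, 0, 0, 0, 0, 0, 1, 0, 0, 0, 0, 0, 0, 1]
}}

```text
time_s: 35.87
tool_pos: [0.4357, 0.2008, -0.0302]
eef_rot: [0.001, -0.061, 0.998, 0.001]
contact_force: [-1.3, -0.0, 4.5]
opening: 0.183
gripper_force: 59.2
```

Run:
```python
from h import *
to([.495,.2055,.0205],np.radians(91))
```

```text
alt [-1.00e-01  1.00e-01 -1.74e+02]
shift [-5.95 -0.26 -5.06] rot [0.1 0.1 6. ]
```

Emit:
{"name": "jog_arm", "arguments": {
  "targets": [0, 0, -1, 0, 0, 0, 1, 0, 0, -3, 0, 0, 0, 1, 0, 0, -4.9, 0, 0, 2, 1, -2, -0.1, -4.9, 0, 0, 4, 1, -4, -0.2, -4.9, 0, 0, 6, 1, -5.9, -0.3, -4.9, 0, 0, 6, 1, -5.9, -0.3, -4.9, 0, 0, 6, 1, -5.9, -0.3, -4.9, 0, 0, 6, 1]
}}

```text
time_s: 36.53
tool_pos: [0.4944, 0.2047, 0.0182]
eef_rot: [-0.0, -0.009, 1.0, 0.0]
contact_force: [-1.1, 0.1, -0.1]
opening: 0.186
gripper_force: 58.7
```

Emit:
{"name": "jog_arm", "arguments": {
  "targets": [-1, 0, 0, 0, 0, 0, 1, -1.5, 0, 0, 0, 0, 0, 1, -2, 0, 0, 0, 0, 0, 1, -2.5, 0, 0, 0, 0, 0, 1, -3, 0, 0, 0, 0, 0, 1, -3.3, 0, 0, 0, 0, 0, 1, -3.3, 0, 0, 0, 0, 0, 1]
}}

```text
time_s: 37.12
tool_pos: [0.528, 0.2054, 0.0186]
eef_rot: [0.001, -0.009, 1.0, 0.0]
contact_force: [-0.2, -0.7, -0.6]
opening: 0.182
gripper_force: 58.7
```

Emit:
{"name": "jog_arm", "arguments": {
  "targets": [-0.6, 0, 0, 0, 0, 0, 1, -1.2, 0, 0, 0, 0, 0, 1, -1.8, 0, 0, 0, 0, 0, 1, -2.4, 0, 0, 0, 0, 0, 1, -3, 0, 0, 0, 0, 0, 1, -3.3, 0, 0, 0, 0, 0, 1]
}}

```text
time_s: 37.62
tool_pos: [0.5598, 0.2075, 0.0178]
eef_rot: [-0.001, -0.009, 1.0, 0.002]
contact_force: [-1.8, 4.4, -1.1]
opening: 0.184
gripper_force: 58.8
```

Emit:
{"name": "jog_arm", "arguments": {
  "targets": [-0.4, 0, 0, 0, 0, 0, 1, -0.8, 0, 0, 0, 0, 0, 1, -1.2, 0, 0, 0, 0, 0, 1, -1.2, 0, 0, 0, 0, 0, 1, -1.2, 0, 0, 0, 0, 0, 1]
}}

```text
time_s: 38.03
tool_pos: [0.5738, 0.2063, 0.0191]
eef_rot: [0.002, -0.009, 1.0, 0.001]
contact_force: [1.3, 2.9, -1.1]
opening: 0.188
gripper_force: 58.7
```

Run:
```python
from tip import *
tip(.6316,.2095)
```

```text
242 145 [122, 125, 121, 124, 127, 127, 130, 124, 118, 125, 126, 127, 127, 124, 126, 124, 116, 115, 125, 126]
243 145 [122, 126, 124, 121, 130, 130, 127, 118, 122, 125, 126, 130, 140, 143, 139, 138, 128, 130, 130, 132]
244 145 [124, 122, 125, 128, 128, 128, 122, 120, 124, 126, 127, 146, 182, 185, 184, 181, 168, 164, 160, 159]
245 145 [123, 122, 124, 124, 129, 126, 119, 123, 123, 126, 130, 159, 184, 187, 189, 189, 190, 192, 195, 193]
246 145 [122, 123, 125, 127, 128, 122, 121, 123, 125, 129, 125, 122, 125, 130, 132, 138, 144, 165, 165, 169]
247 145 [125, 125, 126, 128, 126, 121, 123, 122, 124, 129, 127, 123, 124, 117, 120, 123, 123, 130, 129, 129]
248 145 [121, 126, 129, 129, 124, 120, 122, 126, 125, 128, 127, 128, 123, 119, 121, 126, 118, 115, 115, 116]
0.05 [160.1 244.4]
0.06 [156.3 244.1]
0.07 [152.6 243.8]
```

Home again. Release; then the last cotter (by the bottle) for P1.

Emit:
{"name": "jog_arm", "arguments": {
  "targets": [0, 0, 0, 0, 0, 0, 0.8, 0, 0, 0, 0, 0, 0, 0.6, 0, 0, 0, 0, 0, 0, 0.5, 0, 0, 0, 0, 0, 0, 0.5, 0, 0, -2, 0, 0, 0, 0.5, 0, 0, -5, 0, 0, 0, 0.5, 0, 0, -8, 0, 0, 0, 0.5, 0, 0, -12, 0, 0, 0, 0.5]
}}

```text
time_s: 38.75
tool_pos: [0.5701, 0.205, 0.1369]
eef_rot: [-0.003, -0.008, 1.0, -0.001]
contact_force: [1.5, -0.9, -0.1]
opening: 0.502
gripper_force: 0.0
```

Run:
```python
from cot import *
print("bottle",ray("top",182/1.56,268/1.56,.125),ray("top",205/1.56,290/1.56,.01),ray("side",323/1.56,522/1.56,0))
for n in("side","top"):
    for o in cots(n): print(n,*o)
to([.428,.303,.05],np.radians(93.5)); print(arm.get_state()['joint_pos'].round(2))
from tip import *
tip(.6316,.2095)
g=arm.grab_frame("top").astype(int).sum(2)//3
a=proj("top",[.43,.303,.01]).round().astype(int)
for v in range(a[1]-44,a[1]+10,3): print(v,a[0]-14,g[v,a[0]-14:a[0]+18].tolist())
```

```text
bottle [0.50722456 0.41845063 0.125     ] [0.50134309 0.4146207  0.01      ] [0.5104827  0.43655721 0.        ]
side [0.5795 0.0563] 30 nan 0
side [0.5775 0.1664] 51 nan 0
side [0.4283 0.3094] 111 4.2 0.13
alt [  1.4  -0.3 177.5]
shift [14.83  9.85  9.58] rot [ 0.2  0.9 -2.5]
[ 0.25  0.23  1.3  -0.    1.6  -1.34]
242 145 [122, 122, 122, 119, 121, 125, 129, 117, 121, 122, 126, 146, 163, 155, 143, 134, 124, 133, 140, 131]
243 145 [122, 122, 118, 122, 123, 128, 123, 120, 123, 124, 127, 174, 199, 198, 194, 188, 181, 182, 182, 165]
244 145 [120, 119, 120, 121, 125, 124, 119, 121, 122, 123, 123, 136, 161, 164, 171, 176, 181, 193, 198, 200]
245 145 [119, 124, 124, 126, 128, 123, 120, 117, 122, 123, 124, 123, 128, 109, 111, 115, 120, 130, 149, 163]
246 145 [119, 122, 120, 126, 125, 116, 121, 120, 121, 125, 125, 124, 126, 120, 115, 118, 120, 118, 124, 123]
247 145 [120, 122, 123, 128, 119, 115, 120, 121, 125, 124, 125, 127, 125, 123, 116, 122, 126, 117, 116, 117]
248 145 [121, 125, 126, 125, 118, 120, 122, 122, 126, 124, 125, 126, 120, 119, 119, 125, 122, 84, 74, 109]
0.05 [160.1 244.4]
0.06 
[... 2270 characters left out ...]
105, 105, 103, 102, 102]
213 152 [125, 116, 117, 118, 118, 118, 118, 118, 118, 118, 117, 116, 115, 114, 114, 113, 113, 112, 112, 111, 111, 110, 110, 110, 110, 108, 107, 106, 105, 103, 104, 102]
216 152 [118, 116, 117, 119, 118, 118, 118, 119, 118, 118, 116, 116, 115, 114, 114, 113, 113, 112, 112, 112, 111, 111, 110, 109, 109, 109, 107, 106, 104, 105, 104, 102]
219 152 [116, 116, 117, 118, 118, 119, 118, 118, 118, 117, 116, 116, 115, 114, 114, 113, 113, 112, 111, 111, 110, 110, 110, 110, 110, 109, 107, 106, 106, 105, 104, 103]
222 152 [115, 117, 118, 118, 118, 118, 118, 117, 118, 117, 116, 116, 114, 114, 114, 113, 113, 112, 112, 112, 110, 111, 110, 110, 110, 109, 108, 106, 105, 105, 103, 103]
```

Emit:
{"name": "jog_arm", "arguments": {
  "targets": [3, 2, 0, 0, 0, -1, 0.5, 6, 4, 0, 0, 0, -2, 0.5, 9, 6, 1, 0, 0, -2, 0.5, 12, 8, 3, 0, 0, -2, 0.5, 14.6, 9.8, 6, 0, 0, -2, 0.5, 14.6, 9.8, 9, 0, 0, -2, 0.5, 14.6, 9.8, 9, 0, 0, -2, 0.5, 14.6, 9.8, 9, 0, 0, -2, 0.5]
}}

```text
time_s: 39.62
tool_pos: [0.4219, 0.3, 0.0452]
eef_rot: [-0.003, -0.027, 1.0, -0.002]
contact_force: [-0.2, 0.3, 0.6]
opening: 0.504
gripper_force: 0.0
```

Emit:
{"name": "jog_arm", "arguments": {
  "targets": [0, 0, 3, 0, 0, 0, 0.5, 0, 0, 5, 0, 0, 0, 0.5, 0, 0, 6.2, 0, 0, 0, 0.5, 0, 0, 6.7, 0, 0, 0, 0.5, 0, 0, 6.7, 0, 0, 0, 0.5, 0, 0, 6.7, 0, 0, 0, 0.5]
}}

```text
time_s: 40.12
tool_pos: [0.4261, 0.3019, -0.0172]
eef_rot: [0.002, -0.026, 1.0, 0.001]
contact_force: [0.2, 0.1, -0.1]
opening: 0.501
gripper_force: 0.0
```

```bash
python3 fb.py; python3 -c "
from h import *
to([.428,.303,-.029],np.radians(93))"
```

```text
[ 0.42610189  0.30190642 -0.0172179 ] [ 0.21134629  0.09905895 -0.05936414]
[253 295]
side 290 239 [122, 122, 123, 125, 130, 101, 53, 22, 47, 119, 104, 61, 48, 55, 52, 48, 65, 150, 143, 72, 71, 117, 124, 119, 120, 117, 121, 119, 118, 117]
side 292 239 [171, 159, 151, 152, 154, 98, 50, 38, 46, 124, 131, 74, 44, 53, 53, 44, 62, 151, 141, 59, 49, 120, 121, 116, 117, 115, 121, 115, 118, 122]
side 294 239 [153, 138, 140, 143, 140, 97, 72, 54, 58, 120, 132, 73, 44, 42, 49, 41, 56, 152, 133, 59, 49, 120, 122, 119, 120, 126, 123, 125, 122, 118]
side 296 239 [172, 149, 140, 150, 153, 152, 154, 112, 48, 40, 66, 104, 92, 86, 91, 90, 117, 119, 76, 45, 68, 119, 124, 123, 121, 121, 118, 120, 122, 117]
side 298 239 [117, 113, 124, 132, 148, 136, 113, 102, 103, 106, 92, 85, 83, 88, 78, 74, 70, 76, 71, 68, 97, 117, 121, 117, 117, 116, 122, 119, 117, 116]
side 300 239 [117, 116, 119, 116, 118, 120, 122, 124, 120, 123, 123, 122, 120, 119, 117, 120, 122, 120, 120, 116, 119, 118, 117, 116, 115, 116, 117, 116, 121, 122]
side 302 239 [117, 117, 117, 119, 116, 119, 119, 120, 118, 122, 119, 120, 119, 119, 117, 121, 122, 123, 118, 120, 119, 118, 119, 118, 119, 118, 121, 118, 120, 118]
alt [  0.4  -0.2 180. ]
shift [-0.17  0.07  1.22] rot [ 0.1  0.2 -0. ]
```

Emit:
{"name": "jog_arm", "arguments": {
  "targets": [0, 0, 0.4, 0, 0, 0, 0.5, 0, 0, 0.8, 0, 0, 0, 0.5, 0, 0, 1.2, 0, 0, 0, 0.5, 0, 0, 1.2, 0, 0, 0, 0.6, 0, 0, 1.2, 0, 0, 0, 0.7, 0, 0, 1.2, 0, 0, 0, 0.8, 0, 0, 1.2, 0, 0, 0, 0.8]
}}

```text
time_s: 40.75
tool_pos: [0.4247, 0.3018, -0.0305]
eef_rot: [0.001, -0.026, 1.0, 0.0]
contact_force: [-0.2, -0.3, -0.7]
opening: 0.2
gripper_force: 15.8
```

Emit:
{"name": "jog_arm", "arguments": {
  "targets": [0, 0, 0, 0, 0, 0, 0.9, 0, 0, 0, 0, 0, 0, 1, 0, 0, 0, 0, 0, 0, 1, 0, 0, 0, 0, 0, 0, 1, 0, 0, 0, 0, 0, 0, 1]
}}

```text
time_s: 41.17
tool_pos: [0.4248, 0.3018, -0.0304]
eef_rot: [0.001, -0.026, 1.0, 0.001]
contact_force: [-0.9, 0.8, 1.1]
opening: 0.18
gripper_force: 59.0
```

Run:
```python
from h import *
to([.42,-.11,.06],np.radians(91))
```

```text
alt [-1.00e-01  1.00e-01 -1.78e+02]
shift [  2.63 -41.09  -9.08] rot [0.1 0.1 2. ]
```

Emit:
{"name": "jog_arm", "arguments": {
  "targets": [0, 0, -1.5, 0, 0, 0, 1, 0, 0, -5, 0, 0, 0, 1, 0.5, -1, -9, 0, 0, 1, 1, 1, -5, -9, 0, 0, 2, 1, 1.5, -9, -9, 0, 0, 2, 1, 1.7, -13, -9, 0, 0, 2, 1, 1.8, -17, -9, 0, 0, 2, 1, 2, -21, -9, 0, 0, 2, 1]
}}

```text
time_s: 41.83
tool_pos: [0.4152, 0.0893, 0.0593]
eef_rot: [0.001, -0.009, 1.0, 0.0]
contact_force: [1.4, -0.1, -0.5]
opening: 0.184
gripper_force: 58.9
```

Emit:
{"name": "jog_arm", "arguments": {
  "targets": [0, -4, 0, 0, 0, 0, 1, 0, -8, 0, 0, 0, 0, 1, 0, -12, 0, 0, 0, 0, 1, 0, -16, 0, 0, 0, 0, 1, 0, -19, 0, 0, 0, 0, 1, 0, -20, 0, 0, 0, 0, 1, 0, -20, 0, 0, 0, 0, 1, 0, -20, 0, 0, 0, 0, 1]
}}

```text
time_s: 42.5
tool_pos: [0.4188, -0.1088, 0.0587]
eef_rot: [0.0, -0.008, 1.0, 0.001]
contact_force: [0.2, 0.8, -0.4]
opening: 0.186
gripper_force: 58.9
```

Run:
```python
from h import *
to([.495,-.110,.0185],np.radians(91)); print(arm.get_state()['joint_pos'].round(2))
```

```text
alt [  0.   -0.2 179.9]
shift [-7.61 -0.25  4.03] rot [ 0.1  0.  -0.1]
[-0.39 -0.11  1.84  0.    1.41 -1.97]
```

Emit:
{"name": "jog_arm", "arguments": {
  "targets": [-2, -0.1, 1, 0, 0, 0, 1, -4, -0.2, 2.5, 0, 0, 0, 1, -6, -0.2, 4, 0, 0, 0, 1, -7.6, -0.2, 4, 0, 0, 0, 1, -7.6, -0.2, 4, 0, 0, 0, 1, -7.6, -0.2, 4, 0, 0, 0, 1, -7.6, -0.2, 4, 0, 0, 0, 1]
}}

```text
time_s: 43.08
tool_pos: [0.4947, -0.1085, 0.0193]
eef_rot: [0.0, -0.01, 1.0, 0.001]
contact_force: [1.0, -1.0, 0.1]
opening: 0.186
gripper_force: 58.9
```

Emit:
{"name": "jog_arm", "arguments": {
  "targets": [-1, 0, 0, 0, 0, 0, 1, -1.5, 0, 0, 0, 0, 0, 1, -2, 0, 0, 0, 0, 0, 1, -2.5, 0, 0, 0, 0, 0, 1, -3, 0, 0, 0, 0, 0, 1, -3.5, 0, 0, 0, 0, 0, 1, -3.5, 0, 0, 0, 0, 0, 1]
}}

```text
time_s: 43.67
tool_pos: [0.5313, -0.1091, 0.0192]
eef_rot: [0.001, -0.009, 1.0, 0.001]
contact_force: [0.7, 0.7, -0.5]
opening: 0.185
gripper_force: 58.9
```

Emit:
{"name": "jog_arm", "arguments": {
  "targets": [-0.6, 0, 0, 0, 0, 0, 1, -1.2, 0, 0, 0, 0, 0, 1, -1.8, 0, 0, 0, 0, 0, 1, -2.4, 0, 0, 0, 0, 0, 1, -3, 0, 0, 0, 0, 0, 1, -3.3, 0, 0, 0, 0, 0, 1]
}}

```text
time_s: 44.17
tool_pos: [0.5614, -0.1078, 0.0178]
eef_rot: [-0.003, -0.009, 1.0, 0.001]
contact_force: [-3.8, 0.3, -1.4]
opening: 0.186
gripper_force: 59.0
```

Emit:
{"name": "jog_arm", "arguments": {
  "targets": [-0.4, 0, 0, 0, 0, 0, 1, -0.8, 0, 0, 0, 0, 0, 1, -1.2, 0, 0, 0, 0, 0, 1, -1.2, 0, 0, 0, 0, 0, 1, -1.2, 0, 0, 0, 0, 0, 1]
}}

```text
time_s: 44.58
tool_pos: [0.5772, -0.1082, 0.0199]
eef_rot: [0.003, -0.009, 1.0, 0.0]
contact_force: [1.4, 1.6, -0.3]
opening: 0.182
gripper_force: 58.9
```

Run:
```python
from tip import *
tip(.6369,-.1051)
```

```text
181 176 [125, 120, 123, 124, 124, 124, 122, 121, 119, 119, 126, 122, 121, 120, 128, 127, 125]
182 176 [125, 124, 122, 125, 124, 124, 119, 121, 119, 121, 125, 123, 118, 114, 124, 128, 125]
183 176 [124, 123, 122, 124, 123, 117, 119, 119, 122, 127, 147, 144, 141, 133, 144, 147, 142]
184 176 [123, 123, 124, 121, 120, 120, 122, 118, 128, 132, 181, 189, 188, 189, 187, 189, 190]
185 176 [124, 124, 126, 124, 119, 121, 119, 125, 120, 109, 125, 127, 134, 135, 142, 148, 155]
186 176 [126, 123, 124, 120, 119, 118, 123, 122, 125, 118, 120, 122, 124, 128, 130, 128, 138]
187 176 [125, 122, 119, 121, 121, 122, 124, 124, 123, 122, 122, 125, 134, 134, 131, 130, 169]
0.05 [188.7 183.9]
0.06 [185.7 183.8]
0.07 [182.6 183.6]
```

Home. Release, retreat, and one final look.

Emit:
{"name": "jog_arm", "arguments": {
  "targets": [0, 0, 0, 0, 0, 0, 0.8, 0, 0, 0, 0, 0, 0, 0.6, 0, 0, 0, 0, 0, 0, 0.5, 0, 0, 0, 0, 0, 0, 0.5, 0, 0, -2, 0, 0, 0, 0.5, 0, 0, -5, 0, 0, 0, 0.5, 0, 0, -8, 0, 0, 0, 0.5, 0, 0, -12, 0, 0, 0, 0.5]
}}

```text
time_s: 45.3
tool_pos: [0.5731, -0.1084, 0.138]
eef_rot: [-0.002, -0.008, 1.0, 0.001]
contact_force: [-0.5, 0.2, -0.1]
opening: 0.499
gripper_force: 0.0
```

Emit:
{"name": "jog_arm", "arguments": {
  "targets": [4, 0, -2, 0, 0, 0, 0.5, 8, 0, -4, 0, 0, 0, 0.5, 12, 0, -6, 0, 0, 0, 0.5, 16, 0, -7, 0, 0, 0, 0.5, 20, 0, -7, 0, 0, 0, 0.5, 23, -3, -7, 0, 0, 0, 0.5, 25, -6, -7, 0, 0, 0, 0.5, 25, -6, -7, 0, 0, 0, 0.5]
}}

```text
time_s: 45.97
tool_pos: [0.3217, -0.1781, 0.2098]
eef_rot: [0.0, -0.003, 1.0, -0.002]
contact_force: [0.3, 0.3, 0.3]
opening: 0.497
gripper_force: 0.0
```

Run:
```python
from h import *
S=arm.grab_frame("side")[:,:,::-1];T=arm.grab_frame("top")[:,:,::-1]
a=cv2.resize(S[115:290,140:310],(385,396),interpolation=cv2.INTER_CUBIC)
b=cv2.resize(T[120:275,180:445],(800,0) if 0 else (410,240),interpolation=cv2.INTER_CUBIC)
c=np.zeros((396,410,3),np.uint8);c[:240]=b
cv2.imwrite("pics/fin.png",np.hstack([a,c])); print(arm.get_state()["time_s"],pose()[0])
```

```text
46.0667 [ 0.32506543 -0.17418493  0.20934226]
```

View pics/fin.png

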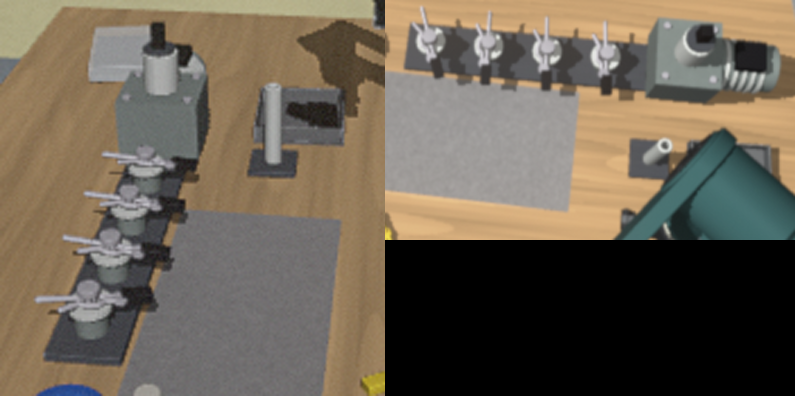

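The final picture shows all four cotters home on the pins, the dipstick's disc on the neck rim at (158,45), and the plug lying in the tray at (315,112). Handing in.

```bash
python3 -c "
from station import arm
print(arm.close_job())"
```

```text
the job is handed in; nothing more can be done
None
```

The job is handed in: the plug is in the tray, the dipstick is fully home in the neck, and all four cotters are snapped onto pins P1 to P4, with the bottle and tape not touched; no verdict came back.

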